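Put the keeper bar on the docket file

TASK

Put the steel keeper bar on the docket file: draw it out of the wooden block, and without laying it down press its lower end on the bare desk to swing it over level in your fingers, taking care not to force it into the wood. Thread it over both posts of the file, push it down flat on the dockets and let go. Leave everything else on the desk where it is.

Things in the scene. Friction and masses are not known exactly. Their poses are not given: they have to be found in the camera images.
- bar: Keeper bar: flat steel, 122 x 22 x 4 mm, ~80 g, both faces and ends alike. Origin at the centre of one large face; x along its length, y its width, z its thickness (it fills z = 0 to 4 mm). At the start it stands on end in the block's slot, x down, width along the block's y, perhaps leaning a little, its top 64 mm above the block. Pinched by its long edges, it can turn about the line between the fingers.
- bar_hole0 (a point): Centre of one of the bar's two round 9.5 mm through holes, on its centre line at x = +40 mm (21 mm from the end), on the z = 4 mm face
- bar_hole1 (a point): Centre of the other 9.5 mm hole, at x = -40 mm
- block: Solid dark wooden desk block, fixed, 74 (x) x 112 (y) x 64 mm high; origin at the centre of its underside. The slot for the bar is in the middle of its top: 8 mm (x) by 28 mm (y), 58 mm deep. Two empty 14 mm pen holes lie 40 mm either side of it.
- file: Docket file, fixed: green board 164 (y) x 125 (x) x 4 mm with a pile of white card dockets 148 (y) x 105 (x) mm, its top 18 mm above the desk. Origin on the desk midway between the two upright posts, which stand at y = +40 and -40 mm near the pile's edge; the board runs from x = -22 to +103 mm.
- file_top (a point): Point on top of the dockets midway between the two posts, 18 mm above the desk, where the bar's underside centre belongs
- file_post0 (a point): Rounded tip of the post at the file's y = +40 mm: steel, 6.5 mm thick, tip 70 mm above the desk (52 mm above the dockets)
- file_post1 (a point): Rounded tip of the other post, at the file's y = -40 mm
- table: The oak desk, its top at height 0. The bare stretch between block and file, at least 100 mm wide, is free but for a bulldog clip at its near end and one beyond its far end
- clip_a: Steel bulldog clip lying on the desk, 64 mm wide, 26 mm high; leave alone
- clip_b: Another such clip, near the robot; leave alone
- mug: Blue mug on the cork coaster, 85 mm high; leave alone
- tape: Roll of brown parcel tape lying flat, 100 mm across, 48 mm high; leave alone
- staples: Orange box of staples, 100 x 60 x 32 mm; leave alone
- marker: Black felt marker with red cap lying on the desk, 145 mm long; leave alone

How it is judged:
By the outcome, as a careful person would: the job done as asked, in the order asked, and still so for the second after the job is handed in, with the robot touching nothing.
It also fails if it takes over 58 s, if anything falls off the work surface, if the arm or the gripper's body presses on something with over 40 N, if the wrist force passes 120 N, or if a joint passes its speed limit or range.

ROBOT

A 6-joint arm with a two-finger parallel gripper is mounted at the origin on the work surface. World frame = base frame: x ahead of the robot, y to its left, z up, the work surface at z = 0. Lengths are in m, angles in rad, forces in N, time in s.
With the tool pointing down it reaches from about 0.325 to 0.775 m from the base axis. Payload 5.5 kg.
Tool frame: the origin (TCP) lies at the very end of the fingers, on their centre line; the grasp point (between the pads) lies 19 mm behind it; y points along the fingers, z is the direction in which the jaws open and shut, and the axes are right-handed (so a half turn about y gives the same grasp; the last joint's range is limited). The gripper opens to 85 mm and grips with 20 to 120 N. Pads are 22 mm wide; open, the fingers measure 114 mm over their backs; the gripper's body (76 mm by 85 mm) begins 54 mm behind the grasp point. The pads swing forward as they close: fully open they stand 13 mm farther back than shut.
Start: joints at [-1.185, 0.091, 1.231, -0, 1.82, -0.057], TCP at [0.257, -0.542, 0.231] pointing down, gripper open.
Joint ranges: [-2.87, 2.87], [-0.86, 2.18], [0.17, 2.46], [-1.51, 4.65], [0.06, 2.69], [-2.65, 2.65]. Speed limits (rad/s): [2.57, 2.57, 3.01, 3.14, 3.14, 3.14].

INTERFACE

Orientations are given as a unit quaternion [x, y, z, w].
In Python, from cell import robot, vision, models gives the robot as it stands.
- The arm moves only by the tool drive_tool, never from a script. Its argument "series" is a list that holds one entry, the list of rows, each a list of 5 numbers: the closure, from 0 (fully open) to 1 (shut), then the shift along the tool's x, y, z in cm, then the turn about the tool's y in units of 6 degrees (1.0 is 6 degrees). A call has 1 to 20 rows; each row shifts and turns the commanded pose from where the row before left it, along the tool's axes as they then stand; what a row does not reach is not made up. A row lasts 1/10 s, in which the tool goes at most 50 mm and 8.59 degrees, less where a joint would pass 70% of its speed; a pose out of reach is approached as far as the arm can. A call with a gripper value outside its range is refused whole. The fingers move at their own pace and stop on an object; "newtons" is the grip in N (left out, the last holds). Time passes only in rows, so rows that do not move let the fingers close. It gives the time, the measured TCP pose, the force and the opening at its end, in the units of the state.
- robot.get_obs(): the state, without advancing time (a new reading comes with each control period).
- vision.grab_frame(name): name is "scene" or "top" or "wrist"; returns the picture (384x512x3 uint8, red, green, blue); there is no depth.
- vision.camera_params(name): a dict with "mtx" (3x3 intrinsics, pixels), "eye" and "rotation" of the camera in the world. Camera axes: x right, y up, looking along -z (the intrinsics and any distortion apply to the point x, -y, -z); pixel columns grow to the right and rows downward; lengths in m; the calibration is good to about 2 mm. The wrist camera is an equidistant fisheye: a pixel r from the principal point sees the ray r / f radians off the axis. A picture is of the moment at which its call begins: read the wrist's pose just before it. camera_params takes no time and is no camera call; for the wrist camera it gives the pose at the moment of the call.
- robot.hand_in(): hands the job in, once; it reports no verdict.
Trained networks look in the newest picture that a camera, given by its name, has taken for a name from the list of things; names that differ only in an ending like _2 or _b are one class to them, and where a whole thing is asked for, a point or a joint stands for the part that bears it (a point fixed in the world has none). Each returns a list of dicts, best first, with "conf" (0 to 1); they miss things now and then, are a little off and sometimes report something else, mostly with a low value. They report only what shows in the picture. A call takes as long as a camera call.
- models.spot_in(camera, target): "centre" ([row, column] in pixels, amid what is visible of it).
- models.outline_of(camera, target): "pixels" (384x512 bool, what is visible of it) and "centre" ([row, column] in pixels, amid what is visible of it).
The state is a dict: "time_s": time; "joint_positions": joint angles; "joint_velocities": joint speeds; "tau": joint torques, N m; "tcp_pos": TCP position; "tcp_rot": TCP orientation; "ft_force": force on the tool from outside, world axes, zero at the start; "moment": the same for the moment, N m; "opening": opening from 0.0 (shut) to 1.0 (fully open).
Only numpy, scipy, OpenCV 4.12 (cv2) and the standard library are available. Lean on these libraries where they do the work, as an engineer would, in place of code of your own. Each camera call takes 0.05 s, during which the arm holds its last target.

## Working session

There is one attempt and no reset: what is moved stays moved. The work goes in short steps, Python scripts to look and compute and a tool call to move; the robot and the scene stay as the last step left them, time stands still between calls to the robot, and variables do not carry over. Pictures are saved under pics/ and viewed, and the job is handed in when it is done.

Besides the shell and the picture viewer there is one more tool, called after "Call:" as name([rows], argument=value, ...), one row to a line, values as JSON. drive_tool: Moves the arm, as the interface text tells. Its arguments: {"type":"object","properties":{"series":{"type":"array"},"newtons":{"type":"number"}},"required":["series"]}

```bash
mkdir -p pics; ls; python3 - <<'E'
from cell import robot,vision,models
import cv2,numpy as np
np.set_printoptions(precision=4,suppress=True)
o=robot.get_obs();print(o)
for n in ["scene","top","wrist"]:
    im=vision.grab_frame(n);cv2.imwrite(f"pics/{n}0.png",im[:,:,::-1])
    p=vision.camera_params(n);print(n,p)
print(robot.get_obs()["time_s"])
E
```

```text
pics
{'time_s': 0.0, 'joint_positions': array([-1.1847,  0.0918,  1.2319, -0.    ,  1.8198, -0.0567]), 'joint_velocities': array([ 0.0005,  0.001 ,  0.0008, -0.001 ,  0.0027, -0.0011]), 'tau': array([ -0.002 , -45.8729, -41.8028,  -0.0005,   0.0115,  -0.    ]), 'tcp_pos': array([ 0.257 , -0.5419,  0.2302]), 'tcp_rot': array([-0.1554,  0.6905, -0.6892,  0.1551]), 'ft_force': array([-0.9453, -0.57  ,  0.5216]), 'moment': array([-0.0102,  0.0076, -0.0053]), 'opening': 1.0006198385158211}
scene {'mtx': array([[489.    ,   0.    , 250.7089],
       [  0.    , 489.    , 190.1353],
       [  0.    ,   0.    ,   1.    ]]), 'eye': array([ 1.4491, -0.1693,  0.8736]), 'rotation': array([0.331 , 0.2509, 0.5287, 0.7403])}
top {'mtx': array([[346.7573,   0.    , 260.339 ],
       [  0.    , 346.7573, 183.9581],
       [  0.    ,   0.    ,   1.    ]]), 'eye': array([0.509 , 0.0952, 0.8691]), 'rotation': array([-0.0385,  0.0298,  0.709 , -0.7035])}
wrist {'mtx': array([[297.3186,   0.    , 251.6696],
       [  0.    , 297.3186, 189.2219],
       [  0.    ,   0.    ,   1.    ]]), 'eye': array([ 0.3303, -0.5065,  0.3727]), 'rotation': array([-0.1341,  0.0852, -0.5279,  0.8343])}
0.15
```

View pics/scene0.png

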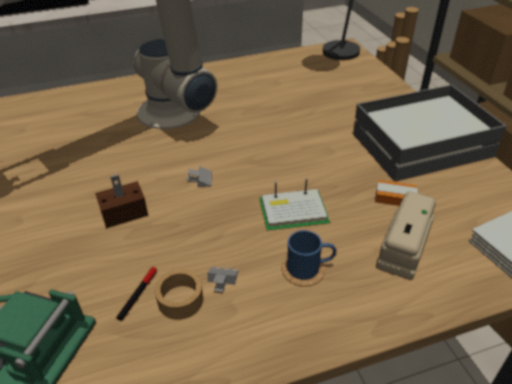

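View pics/top0.png

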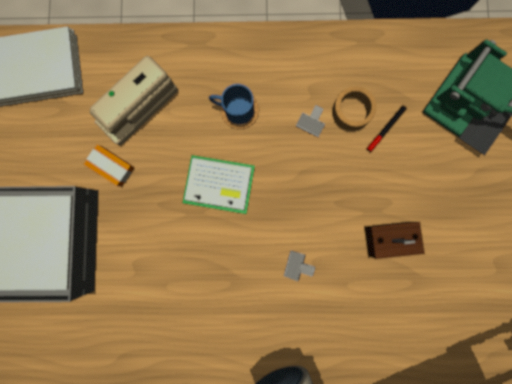

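View pics/wrist0.png

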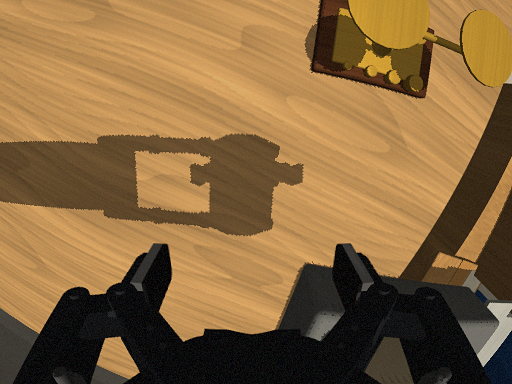

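```bash
cat > h.py <<'E'
from cell import robot,vision,models
import cv2,numpy as np
from scipy.spatial.transform import Rotation as R
np.set_printoptions(precision=4,suppress=True)
def proj(P,p,fish=False):
    P=np.atleast_2d(P); c=R.from_quat(p["rotation"]).inv().apply(P-p["eye"])
    c=c*[1,-1,-1]; K=p["mtx"]
    if fish:
        r=np.hypot(c[:,0],c[:,1]); t=np.arctan2(r,c[:,2]); s=t/np.maximum(r,1e-9)
        return np.c_[K[0,0]*c[:,0]*s+K[0,2],K[1,1]*c[:,1]*s+K[1,2]]
    return np.c_[K[0,0]*c[:,0]/c[:,2]+K[0,2],K[1,1]*c[:,1]/c[:,2]+K[1,2]]
def ray(uv,p,fish=False):
    K=p["mtx"]; a=np.array([(uv[0]-K[0,2])/K[0,0],(uv[1]-K[1,2])/K[1,1]])
    if fish:
        t=np.hypot(*a); d=np.r_[a/max(t,1e-9)*np.sin(t),np.cos(t)]
    else: d=np.r_[a,1]
    d=d*[1,-1,-1]; return R.from_quat(p["rotation"]).apply(d/np.linalg.norm(d))
def onz(uv,p,z,fish=False):
    d=ray(uv,p,fish); return p["eye"]+d*(z-p["eye"][2])/d[2]
E
python3 - <<'E'
from h import *
for cam in ["top","scene"]:
    im=vision.grab_frame(cam); p=vision.camera_params(cam)
    for t in ["block","file","bar","bar_hole1","file_post0","file_post1","file_top"]:
        if t in("block","file","bar"):
            r=models.outline_of(cam,t)
            for q in r[:2]:
                m=q["pixels"]; ys,xs=np.nonzero(m)
                rect=cv2.minAreaRect(np.c_[xs,ys].astype(np.float32))
                print(cam,t,round(q["conf"],2),q["centre"],m.sum(),rect)
                np.save(f"{cam}_{t}.npy",m) if q is r[0] else 0
        else:
            for q in models.spot_in(cam,t)[:3]: 
                c=q["centre"]; z=0.07 if "post" in t else .018
                print(cam,t,round(q["conf"],2),c,onz((c[1],c[0]),p,z))
    big=cv2.resize(im,None,fx=4,fy=4,interpolation=cv2.INTER_CUBIC)[:,:,::-1]
    if cam=="top":
        a=big[4*140:4*230,4*170:4*270]; b=big[4*210:4*270,4*350:4*450]
    else: a=big[4*170:4*240,4*250:4*340]; b=big[4*165:4*235,4*80:4*160]
    cv2.imwrite(f"pics/{cam}_f.png",a);cv2.imwrite(f"pics/{cam}_b.png",b)
print(robot.get_obs()["time_s"])
E
```

```text
top block 0.86 [239.0, 393.4] 1976 ((394.55853271484375, 239.07093811035156), (36.27126693725586, 58.74312210083008), 84.14398956298828)
top file 0.89 [183.2, 216.4] 3165 ((217.9646759033203, 183.35841369628906), (66.35868072509766, 49.74812698364258), 9.619728088378906)
top bar_hole1 0.37 [121.0, 315.6] [ 0.7487 -0.0342  0.018 ]
top file_post0 0.75 [183.1, 219.7] [0.5892 0.199  0.07  ]
top file_post1 0.75 [183.1, 219.7] [0.5892 0.199  0.07  ]
top file_top 0.95 [182.8, 217.4] [0.5952 0.2115 0.018 ]
scene block 0.83 [206.6, 123.8] 1670 ((122.11422729492188, 204.40798950195312), (38.36448669433594, 48.07115936279297), 74.35775756835938)
scene file 0.77 [210.3, 288.0] 2173 ((293.29498291015625, 204.62461853027344), (45.31489562988281, 67.23762512207031), 83.1572265625)
scene bar 0.69 [210.0, 290.4] 2211 ((292.63995361328125, 203.98001098632812), (46.527626037597656, 65.76094055175781), 81.8698959350586)
scene bar 0.63 [187.7, 118.1] 231 ((116.30001068115234, 185.90000915527344), (22.135942459106445, 10.75174331665039), 71.56504821777344)
scene bar_hole1 0.54 [188.9, 113.8] [ 0.3766 -0.2226  0.018 ]
scene file_post0 0.79 [209.4, 291.0] [0.6636 0.1751 0.07  ]
scene file_post1 0.79 [209.4, 291.0] [0.6636 0.1751 0.07  ]
scene file_top 0.72 [210.9, 291.8] [0.6186 0.1972 0.018 ]
0.95
```

```bash
cd pics; python3 -c "
import cv2,numpy as np
a=[cv2.imread(f) for f in ('top_f.png','scene_f.png','top_b.png','scene_b.png')]
a=[cv2.copyMakeBorder(x,0,360-x.shape[0],0,400-x.shape[1],0) for x in a]
cv2.imwrite('m.png',cv2.resize(np.vstack([np.hstack(a[:2]),np.hstack(a[2:])]),(800,600)) if 0 else np.vstack([np.hstack(a[:2]),np.hstack(a[2:])])[:600])"
```

```text
(no output)
```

View pics/m.png

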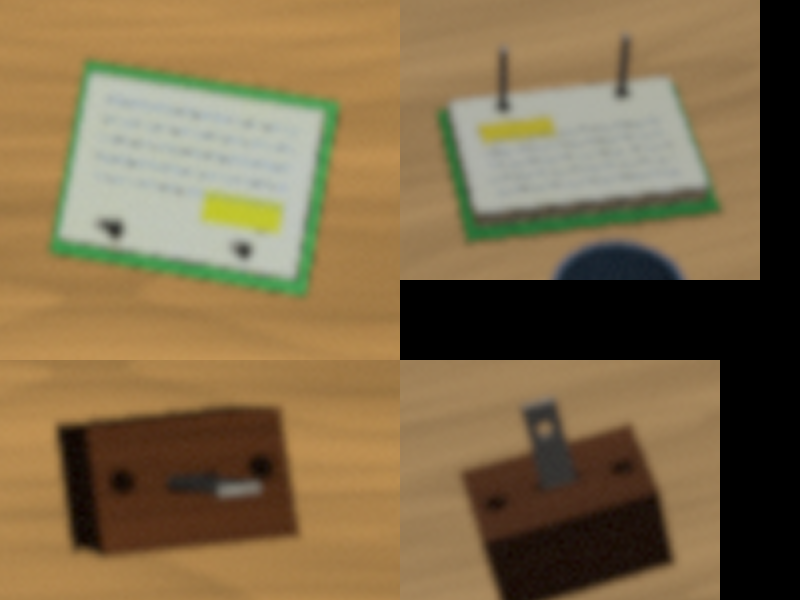

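```bash
cat > fit.py <<'E'
from h import *
from scipy.optimize import least_squares
T=vision.camera_params("top");S=vision.camera_params("scene")
tf=lambda l:np.array(l)/4+[170,140]; sf=lambda l:np.array(l)/4+[250,170]
tb=lambda l:np.array(l)/4+[350,210]; sb=lambda l:np.array(l)/4+[80,165]
def fit(obs,x0):
    def pts(q,P):
        c,s=np.cos(q[2]),np.sin(q[2]); P=np.array(P,float)
        return np.c_[q[0]+c*P[:,0]-s*P[:,1],q[1]+s*P[:,0]+c*P[:,1],P[:,2]]
    f=lambda q:np.concatenate([(proj(pts(q,P),cam)-uv).ravel() for cam,P,uv in obs])
    r=least_squares(f,x0,loss="soft_l1"); res=f(r.x).reshape(-1,2); return r.x,res
mm=.001
fileobs=[(T,[[.103,.082,.004],[.103,-.082,.004],[-.022,-.082,.004],[-.022,.082,.004]],tf([(88,62),(338,103),(307,296),(50,250)])),
 (T,[[0,.04,.07],[0,-.04,.07]],tf([(97,224),(230,246)])),
 (S,[[0,-.04,.07],[0,.04,.07],[0,-.04,.018],[0,.04,.018],[.103,-.082,.004],[.103,.082,.004]],sf([(102,47),(225,38),(102,106),(222,92),(68,241),(319,210)]))]
q,res=fit(fileobs,[.5,.2,0]);print("file",q,np.degrees(q[2]));print(res)
q1,_=fit(fileobs[:2],q);q2,_=fit(fileobs[2:],q);print(q1,q2)
bo=[(T,[[.037,.056,.064],[.037,-.056,.064],[-.037,-.056,.064],[-.037,.056,.064]],tb([(88,68),(278,50),(298,175),(103,193)])),
 (S,[[-.037,-.056,.064],[-.037,.056,.064],[.037,.056,.064],[.037,-.056,.064],[.037,.056,0]],sb([(62,110),(232,68),(255,135),(90,183),(272,203)]))]
q,res=fit(bo,[.4,-.25,0]);print("block",q,np.degrees(q[2]));print(res)
q1,_=fit(bo[:1],q);q2,_=fit(bo[1:],q);print(q1,q2)
# bar top triangulate
uvt=tb([(240,130)])[0];uvs=sb([(140,44)])[0]
print("bartop",onz(uvt,T,.128),onz(uvs,S,.128),"base",onz(sb([(158,122)])[0],S,.064))
E
python3 fit.py
```

```text
file [ 0.5553  0.218  -0.1804] -10.334676934077761
[[-0.7585 -1.8066]
 [ 0.4469 -1.1383]
 [-0.5365 -0.3648]
 [-0.7952 -0.1981]
 [ 0.2523 -1.1938]
 [ 0.9626 -0.7557]
 [-0.0619 -1.7   ]
 [-0.2665 -2.7292]
 [-0.2918 -1.2799]
 [-0.5479 -1.0588]
 [-1.1467 -1.8993]
 [ 0.3719 -1.6259]]
[ 0.5531  0.2178 -0.1794] [ 0.5614  0.2163 -0.1759]
block [ 0.4574 -0.2088  0.0806] 4.615978224930433
[[-0.4273 -1.8371]
 [ 0.734  -1.6268]
 [ 0.0392 -0.2914]
 [-0.3174 -0.4818]
 [-1.079  -1.6779]
 [-0.2943 -2.7949]
 [ 0.6947 -2.4017]
 [-3.0406 -1.8273]
 [ 0.486  -0.9757]]
[ 0.455  -0.2086  0.0899] [ 0.4649 -0.2088  0.0749]
bartop [ 0.4546 -0.2095  0.128 ] [ 0.4665 -0.2075  0.128 ] base [ 0.4652 -0.209   0.064 ]
```

```bash
cat >> h.py <<'E'
def goto(pos,zdir=None,o=None):
    """deltas in tool axes (cm) for going to pos, and turn (6deg units) so tool z aligned with +-zdir; shift in the current tool axes"""
    o=o or robot.get_obs(); A=R.from_quat(o["tcp_rot"]).as_matrix()
    d=A.T@(np.array(pos)-o["tcp_pos"])*100
    t=None
    if zdir is not None:
        zd=A.T@np.array(zdir); a=np.degrees(np.arctan2(zd[0],zd[2])); a=(a+90)%180-90; t=a/6
    return d,t
E
python3 - <<'E'
from h import *
o=robot.get_obs();A=R.from_quat(o["tcp_rot"]).as_matrix();print(A)
p=vision.camera_params("wrist");print("cam in tool",A.T@(p["eye"]-o["tcp_pos"]),"look",A.T@R.from_quat(p["rotation"]).apply([0,0,-1]))
y=np.radians(4.9)
print(goto([.456,-.209,.24],[-np.sin(y),np.cos(y),0]))
E
```

```text
[[-0.9036 -0.      0.4285]
 [-0.4285  0.     -0.9036]
 [-0.     -1.     -0.    ]]
cam in tool [-0.0814 -0.1423 -0.0008] look [0.3138 0.9495 0.0009]
(array([-32.2461,  -0.8722, -21.5783]), np.float64(3.4117244088076766))
```

Call:
drive_tool([
  [[0, -4.03, 0, -2.7, 0], [0, -4.03, 0, -2.7, 0], [0, -4.03, 0, -2.7, 0], [0, -4.03, 0, -2.7, 0], [0, -4.03, 0, -2.7, 0], [0, -4.03, 0, -2.7, 0], [0, -4.03, 0, -2.7, 0], [0, -4.03, 0, -2.7, 0], [0, 0, 0, 0, 1.14], [0, 0, 0, 0, 1.14], [0, 0, 0, 0, 1.13], [0, 0, 0, 0, 0], [0, 0, 0, 0, 0]],
], newtons=60)

```text
time_s: 2.25
tcp_pos: [0.4558, -0.2088, 0.2313]
tcp_rot: [0.031, -0.706, 0.706, -0.031]
ft_force: [0.5, -0.2, 0.0]
opening: 0.999
```

```bash
python3 - <<'E'
from h import *
o=robot.get_obs();print(o["tcp_pos"],R.from_quat(o["tcp_rot"]).as_matrix()[:,2],o["time_s"])
im=vision.grab_frame("wrist");p=vision.camera_params("wrist")
for t in ["bar","block"]:
    for q in models.outline_of("wrist",t)[:2]: print(t,q["conf"],q["centre"],q["pixels"].sum())
import json
cv2.imwrite("pics/w1.png",im[:,:,::-1]);np.savez("w1.npz",im=im,**p)
E
```

```text
[ 0.4558 -0.2088  0.2313] [ 0.0887 -0.9961  0.    ] 2.25
bar 0.72 [176.6, 253.1] 536
block 0.71 [160.2, 252.9] 6829
```

View pics/w1.png

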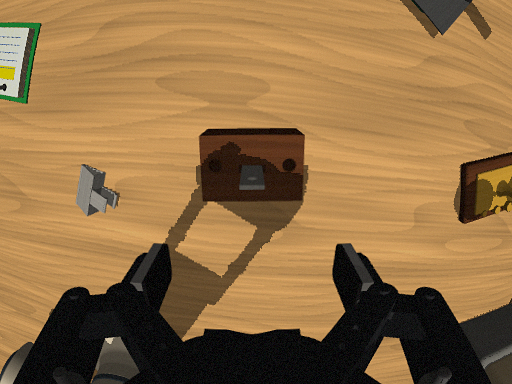

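```bash
python3 - <<'E'
import cv2,numpy as np
im=np.load("w1.npz")["im"][115:215,190:315,::-1]
cv2.imwrite("pics/w1z.png",cv2.resize(im,None,fx=6,fy=6,interpolation=cv2.INTER_CUBIC))
E
```

```text
(no output)
```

View pics/w1z.png

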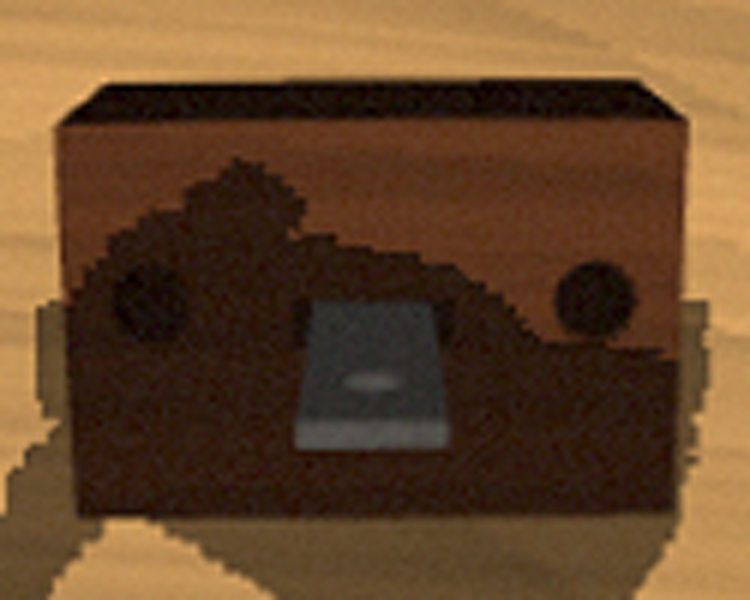

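```bash
cat > fit2.py <<'E'
from h import *
from scipy.optimize import least_squares
d=np.load("w1.npz");p={k:d[k] for k in("mtx","eye","rotation")}
c=lambda l:np.array(l,float)/6+[190-.5+.08,115-.5+.08]
P=np.array([[.037,.056,.064],[.037,-.056,.064],[-.037,.056,.064],[-.037,-.056,.064],[0,.04,.064],[0,-.04,.064]])
uv=c([(60,122),(686,120),(78,515),(680,512),(150,300),(596,298)])
def pts(q):
    a,s=np.cos(q[2]),np.sin(q[2]);return np.c_[q[0]+a*P[:,0]-s*P[:,1],q[1]+s*P[:,0]+a*P[:,1],P[:,2]]
f=lambda q:(proj(pts(q),p,True)-uv).ravel()
r=least_squares(f,[.45,-.2,.08]);print(r.x,np.degrees(r.x[2]));print(f(r.x).reshape(-1,2))
q=r.x
for z in(.124,.128,.132):
    for u in [(297,422),(447,422),(294,450),(448,450)]: print(z,onz(c([u])[0],p,z,True))
E
python3 fit2.py
```

```text
[ 0.4599 -0.2083  0.095 ] 5.444812054955813
[[-0.821  -1.3559]
 [ 1.0113 -1.7673]
 [-0.2717 -0.8866]
 [-0.619  -1.0797]
 [ 0.3869  2.6504]
 [ 0.2807  2.4662]]
0.124 [ 0.4574 -0.1969  0.124 ]
0.124 [ 0.4593 -0.2188  0.124 ]
0.124 [ 0.453  -0.1967  0.124 ]
0.124 [ 0.455  -0.2194  0.124 ]
0.128 [ 0.4587 -0.1969  0.128 ]
0.128 [ 0.4606 -0.2185  0.128 ]
0.128 [ 0.4544 -0.1968  0.128 ]
0.128 [ 0.4563 -0.2191  0.128 ]
0.132 [ 0.4599 -0.197   0.132 ]
0.132 [ 0.4618 -0.2182  0.132 ]
0.132 [ 0.4557 -0.1969  0.132 ]
0.132 [ 0.4576 -0.2188  0.132 ]
```

```bash
python3 - <<'E'
from h import *
print(goto([.4585,-.2078,.101],[-np.sin(np.radians(5.2)),np.cos(np.radians(5.2)),0]))
E
```

```text
(array([-0.2824, 13.0299, -0.0947]), np.float64(-0.03452437678079908))
```

Call:
drive_tool([
  [[0, -0.1, 2.5, -0.05, 0], [0, -0.1, 2.5, -0.05, 0], [0, -0.08, 2.5, 0, 0], [0, 0, 2.5, 0, 0], [0.2, 0, 1.5, 0, 0], [0.4, 0, 1.0, 0, 0], [0.55, 0, 0.53, 0, 0], [0.6, 0, 0, 0, 0], [0.6, 0, 0, 0, 0], [0.6, 0, 0, 0, 0]],
], newtons=40)

```text
time_s: 3.4
tcp_pos: [0.4591, -0.2079, 0.1022]
tcp_rot: [0.03, -0.706, 0.707, -0.031]
ft_force: [0.1, 0.5, 0.3]
opening: 0.402
```

```bash
python3 - <<'E'
from h import *
im=vision.grab_frame("wrist");cv2.imwrite("pics/w2.png",im[:,:,::-1])
im=vision.grab_frame("scene");cv2.imwrite("pics/s2.png",cv2.resize(im[110:240,70:200,::-1],None,fx=4,fy=4))
print(robot.get_obs()["ft_force"])
E
```

```text
[-0.6953 -0.5768  0.353 ]
```

View pics/w2.png

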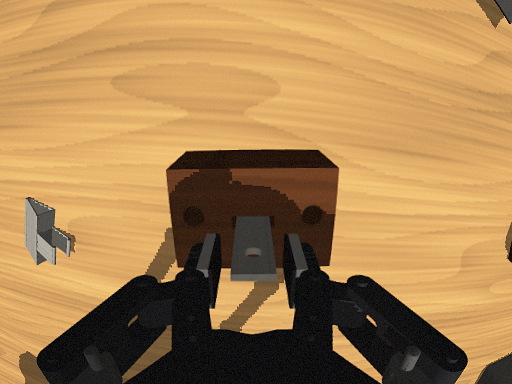

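View pics/s2.png

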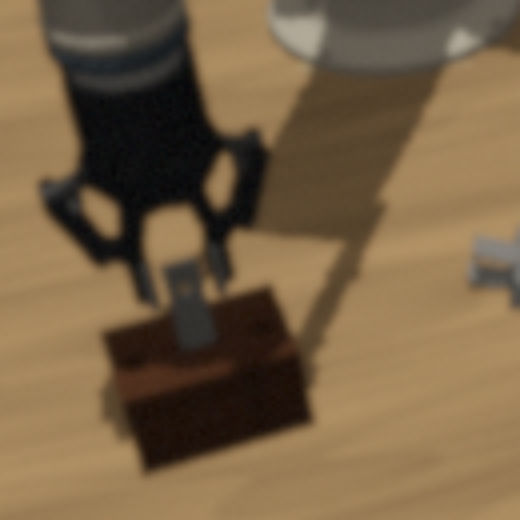

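Call:
drive_tool([
  [[0.8, 0, 0, 0, 0], [1, 0, 0, 0, 0], [1, 0, 0, 0, 0], [1, 0, 0, 0, 0], [1, 0, 0, 0, 0], [1, 0, 0, 0, 0]],
], newtons=40)

```text
time_s: 4.1
tcp_pos: [0.4588, -0.2078, 0.1016]
tcp_rot: [0.03, -0.706, 0.707, -0.031]
ft_force: [-0.8, -0.7, 5.3]
opening: 0.242
```

```bash
python3 - <<'E'
from h import *
im=vision.grab_frame("wrist");cv2.imwrite("pics/w3.png",im[:,:,::-1])
print(robot.get_obs()["ft_force"],robot.get_obs()["moment"])
E
```

```text
[ 0.0201 -1.2614  4.811 ] [-0.0977  0.0421  0.0063]
```

View pics/w3.png

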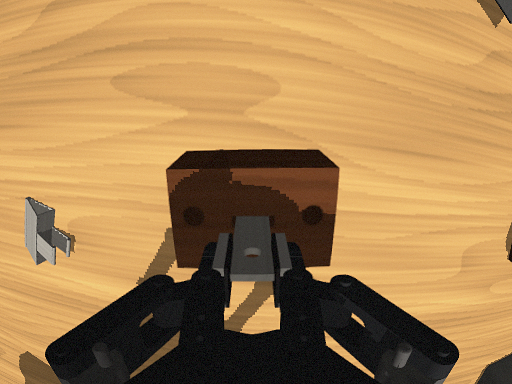

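Call:
drive_tool([
  [[1, 0, -0.3, 0, 0], [1, 0, -0.7, 0, 0], [1, 0, -1.0, 0, 0], [1, 0, -1.5, 0, 0], [1, 0, -1.5, 0, 0], [1, 0, -1.5, 0, 0], [1, 0, -1.5, 0, 0], [1, 0, -1.0, 0, 0], [1, 0, -0.5, 0, 0], [1, 0, 0, 0, 0]],
])

```text
time_s: 5.15
tcp_pos: [0.4588, -0.2077, 0.1968]
tcp_rot: [0.03, -0.706, 0.707, -0.031]
ft_force: [-0.6, -0.3, -0.3]
opening: 0.242
```

```bash
python3 - <<'E'
from h import *
im=vision.grab_frame("wrist");p=vision.camera_params("wrist");cv2.imwrite("pics/w4.png",im[:,:,::-1]);np.savez("w4.npz",im=im,**p)
im=vision.grab_frame("scene");cv2.imwrite("pics/s4.png",cv2.resize(im[90:240,60:200,::-1],None,fx=4,fy=4))
o=robot.get_obs();print(o["ft_force"],o["tcp_pos"])
f=[.555,.218,.0];y=np.radians(-10.2)
print("to mid, z axis along file x:",goto([.47,-.03,.2],[np.cos(y),np.sin(y),0]))
E
```

```text
[-0.2137 -0.4694 -0.3321] [ 0.4584 -0.2075  0.1953]
to mid, z axis along file x: (array([ -2.6785,  -0.4601, -17.5871]), np.float64(-12.481300048560392))
```

View pics/w4.png

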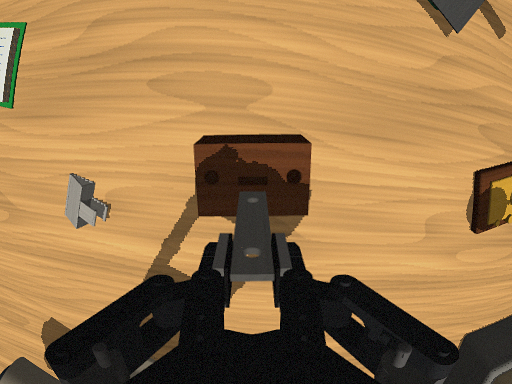

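View pics/s4.png

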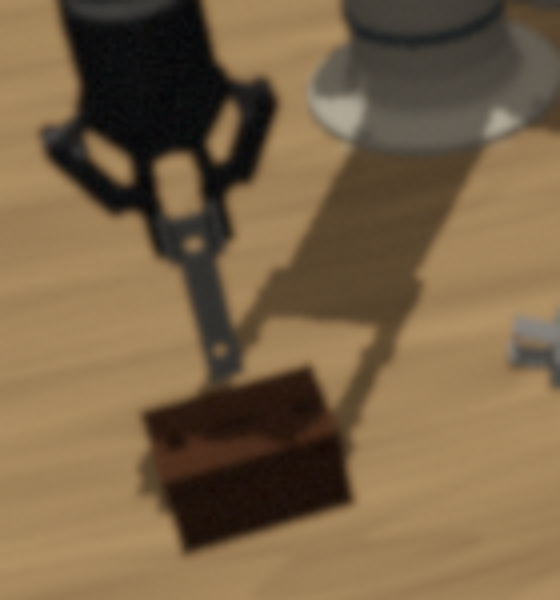

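```bash
python3 - <<'E'
from h import *
d=np.load("w4.npz");p={k:d[k] for k in("mtx","eye","rotation")}
print(goto([.57,.05,.14])[0], robot.get_obs()["joint_positions"])
# bar lean from picture: bottom end row ~193, centre col 252
for x in np.arange(.45,.48,.005): print(round(x,3),proj([[x,-.2077,.1015]],p,True))
print(proj([[.4588,-.2077,.222],[.4608,-.2077,.222]],p,True))
T=vision.camera_params("top")
for u in[(284,252),(314,268),(298,280),(298,252),(312,136)]: print(u,onz(u,T,.01))
E
```

```text
[-13.3321   5.5345 -24.6979] [-0.4927 -0.1736  1.5517 -0.      1.7645  0.9923]
0.45 [[251.876  201.9895]]
0.455 [[252.3813 196.4789]]
0.46 [[252.8931 190.8943]]
0.465 [[253.4111 185.2384]]
0.47 [[253.935  179.5138]]
0.475 [[254.4646 173.7237]]
[[253.773  275.0971]
 [254.153  271.6335]]
(284, 252) [0.4249 0.0489 0.01  ]
(314, 268) [ 0.3862 -0.0233  0.01  ]
(298, 280) [0.3579 0.016  0.01  ]
(298, 252) [0.4247 0.0148 0.01  ]
(312, 136) [ 0.7125 -0.0255  0.01  ]
```

Call:
drive_tool([
  [[1, -0.7, 0, -1.3, 0], [1, -1.5, 0, -2.8, 0], [1, -2.0, 0, -3.7, 0], [1, -2.0, 0, -3.7, 0], [1, -2.0, 0, -3.7, 0], [1, -2.0, 0, -3.7, 0], [1, -1.7, 0, -3.1, 0], [1, -1.0, 0, -1.9, 0], [1, -0.43, 0, -0.8, 0], [1, 0, 0.3, 0, -1.25], [1, 0, 0.5, 0, -1.25], [1, 0, 0.7, 0, -1.25], [1, 0, 0.7, 0, -1.25], [1, 0, 0.7, 0, -1.25], [1, 0, 0.7, 0, -1.25], [1, 0, 0.7, 0, -1.25], [1, 0, 0.7, 0, -1.25], [1, 0, 0.5, 0, -1.25], [1, 0, 0, 0, -1.23]],
])

```text
time_s: 7.15
tcp_pos: [0.5693, 0.0496, 0.1394]
tcp_rot: [-0.456, 0.542, -0.541, 0.454]
ft_force: [-0.7, 0.2, -0.4]
opening: 0.243
```

Call:
drive_tool([
  [[1, 0, 0, 0, 0]],
])

```text
time_s: 7.25
tcp_pos: [0.5697, 0.0496, 0.1403]
tcp_rot: [-0.454, 0.543, -0.542, 0.453]
ft_force: [0.1, 0.2, -0.4]
opening: 0.241
```

```bash
python3 - <<'E'
from h import *
im=vision.grab_frame("wrist");p=vision.camera_params("wrist");cv2.imwrite("pics/w5.png",im[:,:,::-1]);np.savez("w5.npz",im=im,**p)
im=vision.grab_frame("scene");cv2.imwrite("pics/s5.png",cv2.resize(im[100:250,150:350,::-1],None,fx=3.5,fy=3.5))
o=robot.get_obs();print(o["ft_force"],o["tcp_pos"]);print(R.from_quat(o["tcp_rot"]).as_matrix())
E
```

```text
[ 0.5424 -0.2245 -0.8537] [0.57   0.0497 0.1408]
[[-0.181  -0.0003  0.9835]
 [-0.9835 -0.0001 -0.181 ]
 [ 0.0001 -1.     -0.0003]]
```

View pics/w5.png

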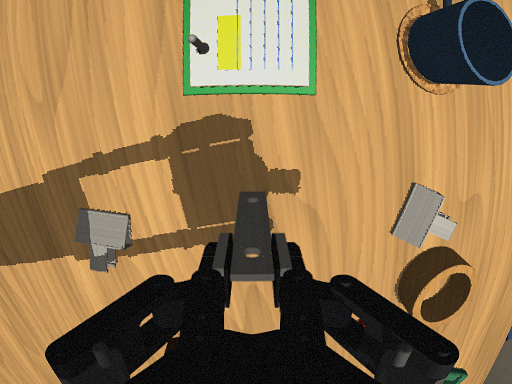

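View pics/s5.png

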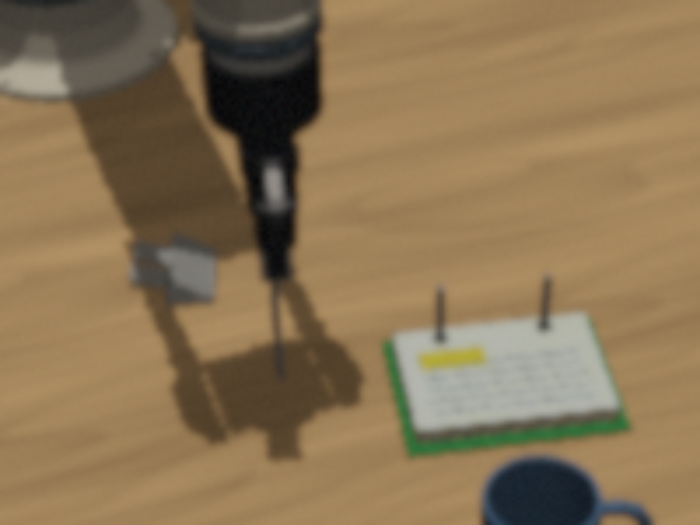

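Call:
drive_tool([
  [[1, 0, 1.0, 0, 0], [1, 0, 1.5, 0, 0], [1, 0, 1.0, 0, 0], [1, 0, 0.5, 0, 0], [1, 0, 0.2, 0, 0], [1, 0, 0.1, 0, 0], [1, 0, 0, 0, 0]],
])

```text
time_s: 8.05
tcp_pos: [0.5704, 0.0499, 0.0984]
tcp_rot: [0.453, -0.542, 0.543, -0.454]
ft_force: [0.4, -0.7, -0.7]
opening: 0.246
```

Call:
drive_tool([
  [[1, 0, 0.1, 0, 0], [1, 0, 0, 0, 0]],
])

```text
time_s: 8.25
tcp_pos: [0.5704, 0.0499, 0.0973]
tcp_rot: [0.453, -0.542, 0.543, -0.454]
ft_force: [0.1, -1.0, -0.8]
opening: 0.248
```

Call:
drive_tool([
  [[1, 0, 0.1, 0, 0], [1, 0, 0, 0, 0]],
])

```text
time_s: 8.45
tcp_pos: [0.5702, 0.0499, 0.096]
tcp_rot: [0.454, -0.542, 0.543, -0.454]
ft_force: [0.4, 0.9, -0.7]
opening: 0.241
```

Call:
drive_tool([
  [[1, 0, 0.1, 0, 0], [1, 0, 0, 0, 0]],
])

```text
time_s: 8.65
tcp_pos: [0.5705, 0.0499, 0.0956]
tcp_rot: [0.453, -0.542, 0.543, -0.454]
ft_force: [-0.4, -0.2, 2.6]
opening: 0.245
```

Call:
drive_tool([
  [[1, 0.4, 0.1, 0, 0], [1, 0.4, 0.06, 0, 0], [1, 0.4, 0.08, 0, 0], [1, 0, 0, 0, 0]],
])

```text
time_s: 9.05
tcp_pos: [0.5691, 0.0385, 0.0949]
tcp_rot: [0.452, -0.542, 0.543, -0.455]
ft_force: [-0.6, 2.7, 7.5]
opening: 0.244
```

```bash
python3 - <<'E'
from h import *
im=vision.grab_frame("wrist");cv2.imwrite("pics/w6.png",im[:,:,::-1])
o=robot.get_obs();print(o["ft_force"],o["tcp_pos"])
E
```

```text
[-0.3514  3.0144  8.2086] [0.5691 0.0386 0.0949]
```

View pics/w6.png

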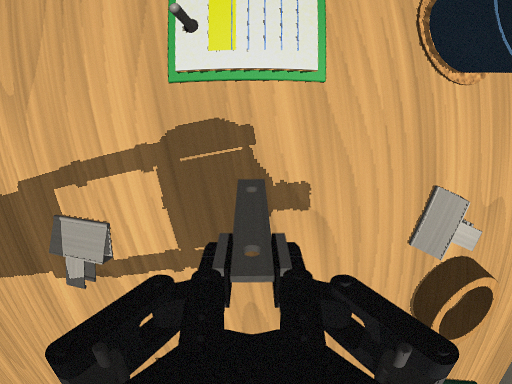

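Call:
drive_tool([
  [[1, 0.8, 0.15, 0, 0], [1, 0.8, 0.2, 0, 0], [1, 0.8, 0.25, 0, 0], [1, 0.8, 0.32, 0, 0], [1, 0.8, 0.4, 0, 0], [1, 0, 0, 0, 0]],
])

```text
time_s: 9.7
tcp_pos: [0.5619, -0.0023, 0.0817]
tcp_rot: [0.452, -0.542, 0.544, -0.454]
ft_force: [-1.2, -1.3, 9.9]
opening: 0.245
```

```bash
python3 - <<'E'
from h import *
im=vision.grab_frame("wrist");cv2.imwrite("pics/w7.png",im[:,:,::-1])
o=robot.get_obs();print(o["ft_force"],o["tcp_pos"])
E
```

```text
[-2.3044 -0.959   9.6174] [ 0.562  -0.002   0.0819]
```

View pics/w7.png

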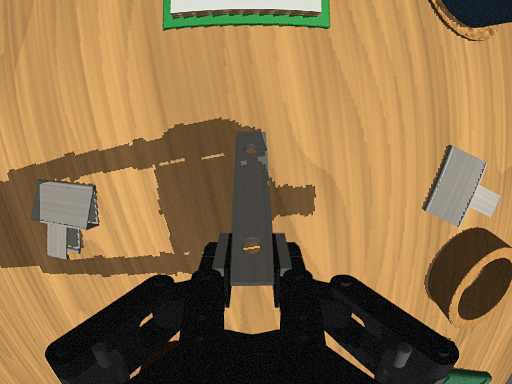

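Call:
drive_tool([
  [[1, 0.6, 0.4, 0, 0], [1, 0.6, 0.4, 0, 0], [1, 0.58, 0.5, 0, 0], [1, 0.57, 0.5, 0, 0], [1, 0.5, 0.57, 0, 0], [1, 0.5, 0.58, 0, 0], [1, 0, 0, 0, 0]],
])

```text
time_s: 10.45
tcp_pos: [0.5556, -0.0364, 0.0513]
tcp_rot: [0.453, -0.542, 0.544, -0.453]
ft_force: [-1.4, -5.3, 7.5]
opening: 0.24
```

Call:
drive_tool([
  [[1, 0.4, 0.55, 0, 0], [1, 0.35, 0.55, 0, 0], [1, 0.3, 0.6, 0, 0], [1, 0.3, 0.6, 0, 0], [1, 0, 0, 0, 0]],
])

```text
time_s: 10.95
tcp_pos: [0.5529, -0.0487, 0.0272]
tcp_rot: [0.453, -0.542, 0.543, -0.453]
ft_force: [-0.2, -3.1, 5.4]
opening: 0.244
```

```bash
python3 - <<'E'
from h import *
im=vision.grab_frame("wrist");cv2.imwrite("pics/w8.png",im[:,:,::-1])
im=vision.grab_frame("scene");cv2.imwrite("pics/s8.png",cv2.resize(im[110:250,150:350,::-1],None,fx=4,fy=4))
o=robot.get_obs();print(o["ft_force"],o["tcp_pos"])
E
```

```text
[ 0.8412 -2.7865  4.3532] [ 0.5532 -0.0481  0.0278]
```

View pics/w8.png

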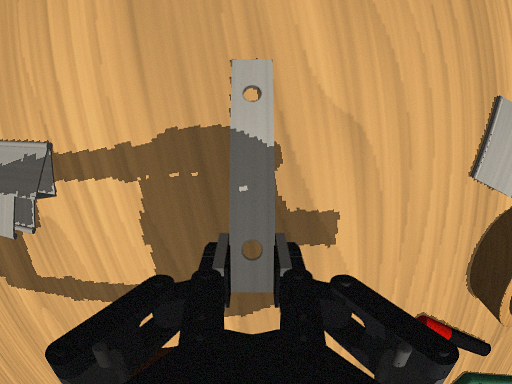

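View pics/s8.png

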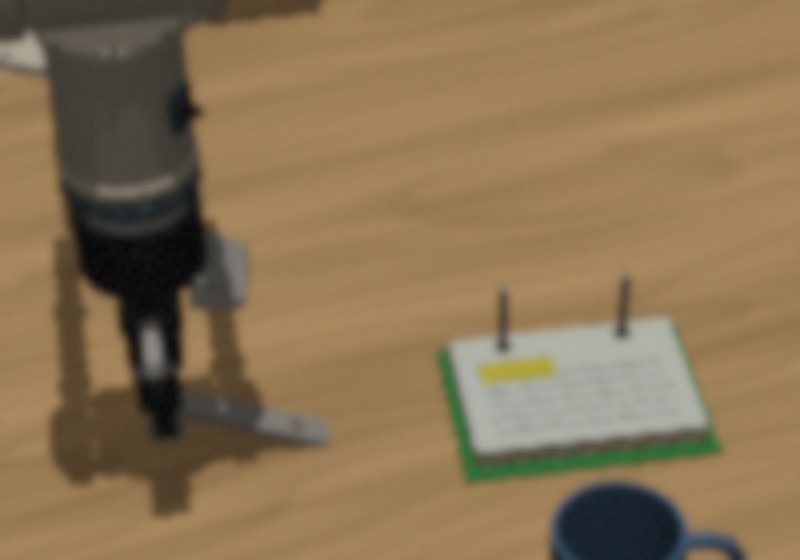

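Call:
drive_tool([
  [[1, 0.2, 0.5, 0, 0], [1, 0.2, 0.5, 0, 0], [1, 0.15, 0.5, 0, 0], [1, 0.1, 0.4, 0, 0], [1, 0, 0.2, 0, 0], [1, 0, 0, 0, 0]],
])

```text
time_s: 11.65
tcp_pos: [0.5512, -0.0537, 0.0053]
tcp_rot: [-0.454, 0.543, -0.542, 0.453]
ft_force: [-0.5, -2.1, 2.6]
opening: 0.243
```

Call:
drive_tool([
  [[1, 0, 0.2, 0, 0], [1, 0, 0, 0, 0]],
])

```text
time_s: 11.85
tcp_pos: [0.5514, -0.0538, 0.0036]
tcp_rot: [-0.454, 0.543, -0.542, 0.453]
ft_force: [0.4, -2.5, 2.6]
opening: 0.24
```

```bash
python3 - <<'E'
from h import *
im=vision.grab_frame("wrist");p=vision.camera_params("wrist");cv2.imwrite("pics/w9.png",im[:,:,::-1]);np.savez("w9.npz",im=im,**p)
o=robot.get_obs();print(o["ft_force"],o["tcp_pos"])
A=R.from_quat(o["tcp_rot"]).as_matrix()
# holes: assume pivot 13mm above TCP; hole positions along -x tool at given tilt
for up in(.010,.013,.017):
  for tilt in (0,4,8,12):
    t=np.radians(tilt); 
    out=[]
    for s in (-.006,.074,):  # distance from pivot toward far end of holes (near hole approx)
        out.append(proj(o["tcp_pos"]+A@np.array([-(s+.014)*np.cos(t),-up-.002+(s+.014)*np.sin(t),0]),p,True)[0])
    print(up,tilt,out)
E
```

```text
[-0.6919 -1.7951  2.9567] [ 0.5515 -0.0538  0.0038]
0.01 0 [array([251.4803, 247.2478]), array([251.3819,  79.9384])]
0.01 4 [array([251.4792, 246.737 ]), array([251.3742,  81.0336])]
0.01 8 [array([251.4783, 246.299 ]), array([251.3676,  82.923 ])]
0.01 12 [array([251.4773, 245.9352]), array([251.362 ,  85.5028])]
0.013 0 [array([251.4861, 250.236 ]), array([251.386,  79.609])]
0.013 4 [array([251.485 , 249.7062]), array([251.3779,  80.7439])]
0.013 8 [array([251.484 , 249.2502]), array([251.3711,  82.6864])]
0.013 12 [array([251.4831, 248.8697]), array([251.3652,  85.329 ])]
0.017 0 [array([251.4943, 254.388 ]), array([251.3918,  79.1449])]
0.017 4 [array([251.4931, 253.8314]), array([251.3832,  80.3366])]
0.017 8 [array([251.4921, 253.35  ]), array([251.3759,  82.3546])]
0.017 12 [array([251.4911, 252.9456]), array([251.3697,  85.0859])]
```

View pics/w9.png

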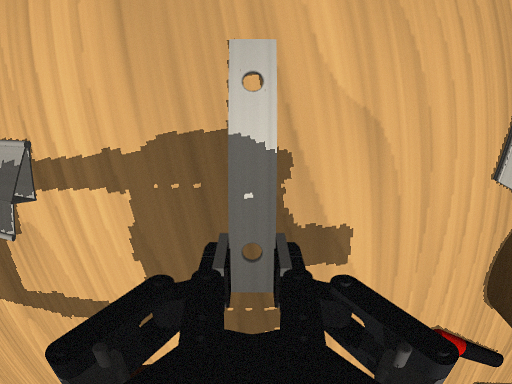

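Call:
drive_tool([
  [[1, 0, 0.18, 0, 0], [1, 0, 0, 0, 0], [1, 0, 0, 0, 0]],
])

```text
time_s: 12.2
tcp_pos: [0.5515, -0.0539, 0.002]
tcp_rot: [-0.454, 0.543, -0.542, 0.454]
ft_force: [-0.3, -2.1, 2.9]
opening: 0.245
```

Call:
drive_tool([
  [[1, 0, 0, 0, 0], [1, 0, 0, 0, 0], [1, 0, 0, 0, 0], [1, 0, -0.5, 0, 0], [1, 0, -1.5, 0, 0], [1, 0, -2.5, 0, 0], [1, 0, -2.5, 0, 0], [1, 0, -2.0, 0, 0], [1, 0, -1.0, 0, 0], [1, 0, 0, 0, 0]],
], newtons=80)

```text
time_s: 13.2
tcp_pos: [0.5524, -0.054, 0.1043]
tcp_rot: [0.453, -0.542, 0.543, -0.454]
ft_force: [0.1, 0.5, -0.8]
opening: 0.226
```

```bash
python3 - <<'E'
from h import *
im=vision.grab_frame("wrist");p=vision.camera_params("wrist");cv2.imwrite("pics/w10.png",im[:,:,::-1]);
o=robot.get_obs();np.savez("w10.npz",im=im,tp=o["tcp_pos"],tr=o["tcp_rot"],**p)
cv2.imwrite("pics/w10z.png",cv2.resize(im[25:305,205:300,::-1],None,fx=2.1,fy=2.1,interpolation=cv2.INTER_CUBIC))
im=vision.grab_frame("scene");cv2.imwrite("pics/s10.png",cv2.resize(im[90:240,150:350,::-1],None,fx=4,fy=4))
print(o["ft_force"],o["tcp_pos"])
E
```

```text
[-0.8285 -0.2369 -1.359 ] [ 0.5517 -0.0539  0.1025]
```

View pics/w10.png

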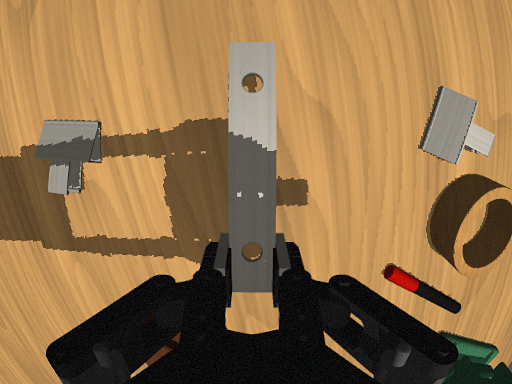

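View pics/w10z.png

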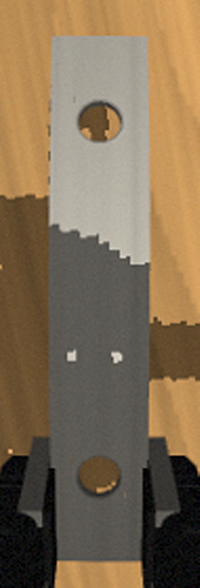

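View pics/s10.png

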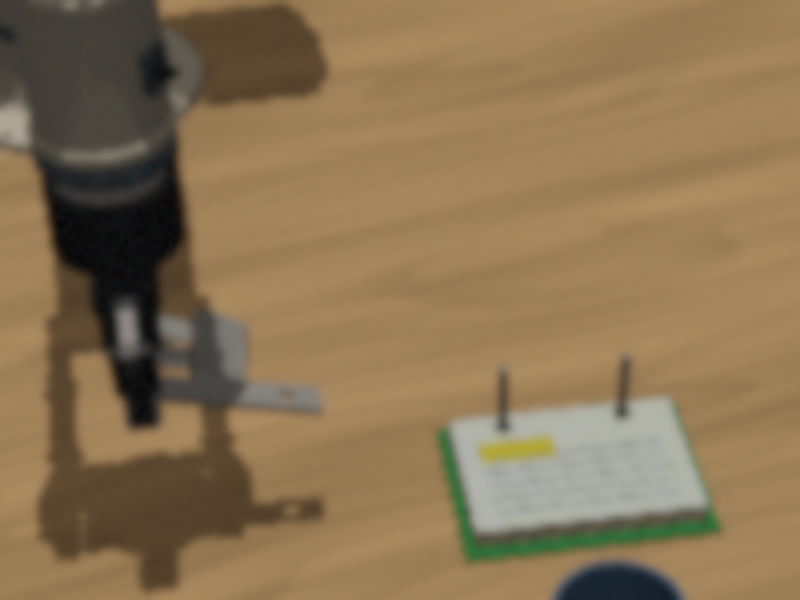

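```bash
cat > fitbar.py <<'E'
from h import *
from scipy.optimize import least_squares
d=np.load("w10.npz");p={k:d[k] for k in("mtx","eye","rotation")}
A=R.from_quat(d["tr"]).as_matrix()
uv=np.array([(50,37),(147,37),(57,560),(143,560),(100,121),(100,475)])/2.1+[205-.26,25-.26]
# s along bar to far end (-tool x), w along tool z (image left?)
B=np.array([[.061,-.011],[.061,.011],[-.061,-.011],[-.061,.011],[.04,0],[-.04,0]])
def W(q,B=B):
    a,h,t,w,ya=q; s=B[:,0];ww=B[:,1]
    # tool coords: centre of top face at (-a,-h,w)
    return d["tp"]+np.c_[-a-s*np.cos(t)+ww*ya,-h+s*np.sin(t),w+ww+s*ya]@A.T
best=None
for sg in(1,-1):
    f=lambda q:(proj(W(q,B*[1,sg]),p,True)-uv).ravel()
    r=least_squares(f,[.05,.015,0,0,0])
    if best is None or r.cost<best[0]: best=(r.cost,r.x,f(r.x).reshape(-1,2),sg)
print(best); q=best[1]
print("a mm",q[0]*1e3,"h",q[1]*1e3,"tilt deg (far end down +)",np.degrees(q[2]),"w mm",q[3]*1e3,"yaw deg",np.degrees(q[4]))
H=W(q,np.array([[.04,0],[-.04,0]]));print("holes world",H)
E
python3 fitbar.py
```

```text
(np.float64(3.071182576641041), array([ 0.0482,  0.0096,  0.2243,  0.0003, -0.0017]), array([[ 0.3879, -0.0567],
       [-0.013 , -0.1245],
       [-1.4959, -0.3933],
       [ 1.5787, -0.5269],
       [-0.4127,  0.3475],
       [-0.0276,  0.7204]]), 1)
a mm 48.194970599211885 h 9.580216799219244 tilt deg (far end down +) 12.851201423858313 w mm 0.3261971884950649 yaw deg -0.0960236673407832
holes world [[ 0.5674  0.0319  0.1032]
 [ 0.5537 -0.0449  0.121 ]]
```

```bash
sed -i 's/f=lambda q:(proj(W(q,B\*\[1,sg\]),p,True)-uv).ravel()/wt=np.array([[1,1],[1,1],[0,.5],[0,.5],[1,1],[1,1]]);f=lambda q:((proj(W(q,B*[1,sg]),p,True)-uv)*wt).ravel()/' fitbar.py; python3 fitbar.py
python3 - <<'E'
from h import *
S=vision.camera_params("scene")
# scene picture s10: crop (150,90) scale 4 ; far end ~ (320,405), grip end near(160,388)
print(np.array([320,405])/4+[150,90],np.array([290,393])/4+[150,90])
o=robot.get_obs();A=R.from_quat(o["tcp_rot"]).as_matrix()
for t in(0,5,10,13):
    t=np.radians(t);print(proj([o["tcp_pos"]+A@np.array([-.048-s*np.cos(t),-.018+(s+.048)*np.sin(t),0]) for s in(.061,.04,-.02)],S))
E
```

```text
(np.float64(0.34065334070686826), array([ 0.0486,  0.0095,  0.24  ,  0.0004, -0.0022]), array([[ 0.5364,  0.0173],
       [-0.1901, -0.0723],
       [-0.    , -0.1588],
       [ 0.    , -0.2366],
       [-0.4044, -0.0688],
       [ 0.0726,  0.3117]]), 1)
a mm 48.56685521928332 h 9.46102566248778 tilt deg (far end down +) 13.751474471344723 w mm 0.35193626143879164 yaw deg -0.12464468583289184
holes world [[ 0.5674  0.0321  0.1025]
 [ 0.5538 -0.0444  0.1215]]
[230.   191.25] [222.5  188.25]
[[230.2235 181.1777]
 [221.5485 182.1156]
 [196.6026 184.8127]]
[[230.3196 184.1948]
 [221.6776 184.5524]
 [196.7299 185.5847]]
[[230.2244 187.1785]
 [221.6797 186.9639]
 [196.9193 186.3419]]
[[230.077  188.9439]
 [221.6206 188.3913]
 [197.0621 186.7867]]
```

Call:
drive_tool([
  [[1, 0, 1.5, 0, 0], [1, 0, 2.5, 0, 0], [1, 0, 2.5, 0, 0], [1, 0, 1.5, 0, 0], [1, 0, 0.8, 0, 0], [1, 0, 0.5, 0, 0], [1, 0, 0.3, 0, 0], [1, 0, 0.3, 0, 0], [1, 0, 0.1, 0, 0], [1, 0, 0.1, 0, 0], [1, 0, 0, 0, 0], [1, 0, 0, 0, 0]],
], newtons=40)

```text
time_s: 14.5
tcp_pos: [0.5521, -0.0542, 0.0019]
tcp_rot: [0.453, -0.542, 0.543, -0.454]
ft_force: [-0.4, -2.5, 3.5]
opening: 0.229
```

```bash
python3 - <<'E'
from h import *
im=vision.grab_frame("wrist");p=vision.camera_params("wrist");
o=robot.get_obs();np.savez("w11.npz",im=im,tp=o["tcp_pos"],tr=o["tcp_rot"],**p)
cv2.imwrite("pics/w11z.png",cv2.resize(im[25:305,205:300,::-1],None,fx=2.1,fy=2.1,interpolation=cv2.INTER_CUBIC))
print(o["ft_force"],o["tcp_pos"])
E
```

```text
[ 0.4913 -2.175   3.6713] [ 0.552  -0.0542  0.0018]
```

View pics/w11z.png

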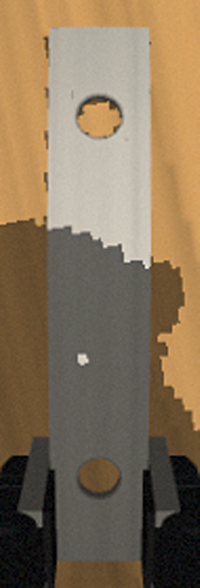

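```bash
sed -e 's/w10/w11/' -e 's/(50,37),(147,37),(57,560),(143,560),(100,121),(100,475)/(48,27),(150,27),(57,560),(143,560),(99,116),(99,475)/' fitbar.py > fitbar11.py; python3 fitbar11.py
```

```text
(np.float64(0.849321304421019), array([0.0491, 0.0121, 0.1813, 0.0002, 0.0007]), array([[ 0.5609, -0.0145],
       [-0.5699,  0.0201],
       [-0.    , -0.4811],
       [ 0.    , -0.5009],
       [ 0.0063, -0.2483],
       [ 0.0013,  0.7173]]), 1)
a mm 49.06232839336072 h 12.13829087856988 tilt deg (far end down +) 10.386441081651595 w mm 0.2114082545513325 yaw deg 0.03748459260335459
holes world [[ 0.5679  0.0328  0.0067]
 [ 0.5539 -0.0446  0.0211]]
```

Call:
drive_tool([
  [[1, 0, 0.1, 0, 0], [1, 0, 0, 0, 0], [1, 0, 0, 0, 0], [1, 0, 0, 0, 0], [1, 0, -0.2, 0, 0], [1, 0, -0.4, 0, 0], [1, 0, -0.7, 0, 0], [1, 0, -1.0, 0, 0], [1, 0, -1.3, 0, 0], [1, 0, -1.5, 0, 0], [1, 0, -1.5, 0, 0], [1, 0, -1.3, 0, 0], [1, 0, -1.0, 0, 0], [1, 0, -0.7, 0, 0], [1, 0, -0.4, 0, 0], [1, 0, 0, 0, 0]],
], newtons=120)

```text
time_s: 16.15
tcp_pos: [0.5517, -0.0539, 0.1005]
tcp_rot: [0.453, -0.542, 0.543, -0.454]
ft_force: [0.1, -0.6, -0.4]
opening: 0.215
```

```bash
python3 - <<'E'
from h import *
im=vision.grab_frame("wrist");p=vision.camera_params("wrist");
o=robot.get_obs();np.savez("w12.npz",im=im,tp=o["tcp_pos"],tr=o["tcp_rot"],**p)
cv2.imwrite("pics/w12z.png",cv2.resize(im[25:305,205:300,::-1],None,fx=2.1,fy=2.1,interpolation=cv2.INTER_CUBIC))
print(o["ft_force"],o["tcp_pos"])
E
```

```text
[ 0.2698 -0.0862 -0.9526] [ 0.5514 -0.0539  0.0998]
```

View pics/w12z.png

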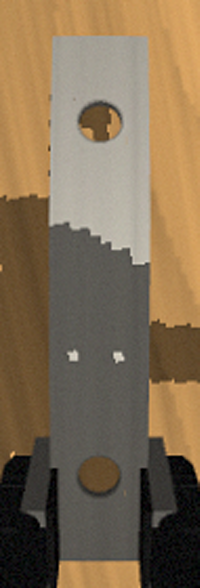

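```bash
sed -e 's/w10/w12/' -e 's/(50,37),(147,37),(57,560),(143,560),(100,121),(100,475)/(50,36),(148,36),(57,560),(143,560),(100,121),(100,475)/' fitbar.py > fitbar12.py; python3 fitbar12.py; python3 - <<'E'
from h import *
print(goto([.573,.155,.105]))
E
```

```text
(np.float64(0.4448814461831349), array([ 0.0485,  0.0097,  0.2271,  0.0004, -0.0012]), array([[ 0.5603,  0.0035],
       [-0.3365, -0.039 ],
       [-0.    , -0.2615],
       [ 0.    , -0.3216],
       [-0.2637, -0.1323],
       [ 0.0489,  0.4471]]), 1)
a mm 48.451984100840896 h 9.664179320365053 tilt deg (far end down +) 13.011955549650867 w mm 0.36352250230108074 yaw deg -0.07021626361375063
holes world [[ 0.5672  0.0321  0.1005]
 [ 0.5535 -0.0447  0.1185]]
(array([-20.9447,  -0.5151,  -1.5808]), None)
```

Call:
drive_tool([
  [[1, -0.8, -0.1, -0.06, 0], [1, -1.6, -0.2, -0.12, 0], [1, -2.4, -0.22, -0.2, 0], [1, -3.0, 0, -0.2, 0], [1, -3.4, 0, -0.25, 0], [1, -3.4, 0, -0.25, 0], [1, -2.8, 0, -0.2, 0], [1, -1.8, 0, -0.15, 0], [1, -1.1, 0, -0.1, 0], [1, -0.64, 0, -0.05, 0], [1, 0, 0, 0, 0], [1, 0, 0, 0, 0]],
])

```text
time_s: 17.4
tcp_pos: [0.5731, 0.1541, 0.1052]
tcp_rot: [0.453, -0.543, 0.543, -0.453]
ft_force: [-0.1, -0.2, -0.4]
opening: 0.216
```

```bash
python3 - <<'E'
from h import *
im=vision.grab_frame("wrist");p=vision.camera_params("wrist");
o=robot.get_obs();np.savez("w13.npz",im=im,tp=o["tcp_pos"],tr=o["tcp_rot"],**p)
cv2.imwrite("pics/w13.png",cv2.resize(im[:,:,::-1],None,fx=1.5,fy=1.5,interpolation=cv2.INTER_CUBIC))
print(o["ft_force"],o["tcp_pos"])
for t in["file_post0"]:
    for q in models.spot_in("wrist",t)[:4]: print(q)
E
```

```text
[-0.3575 -0.3394 -0.8371] [0.5732 0.1539 0.1053]
{'centre': [106.2, 288.9], 'conf': 0.88}
```

View pics/w13.png

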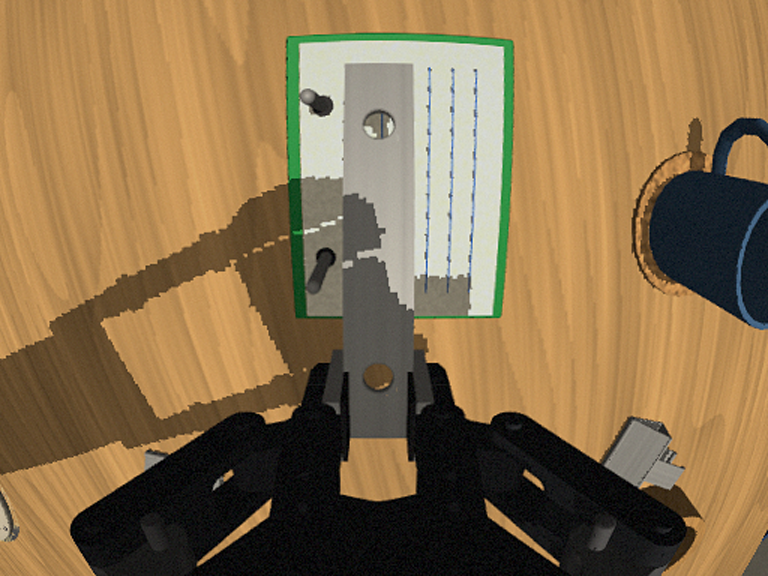

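```bash
python3 - <<'E'
import cv2,numpy as np
im=np.load("w13.npz")["im"][:,:,::-1]
a=cv2.resize(im[50:90,190:240],None,fx=8,fy=8,interpolation=cv2.INTER_CUBIC);b=cv2.resize(im[160:200,190:240],None,fx=8,fy=8,interpolation=cv2.INTER_CUBIC)
c=cv2.resize(im[35:105,220:285],None,fx=6,fy=6,interpolation=cv2.INTER_CUBIC)
d=cv2.copyMakeBorder(cv2.resize(im[230:300,220:285],None,fx=4,fy=4),0,0,0,0,cv2.BORDER_CONSTANT)
cv2.imwrite("pics/w13a.png",np.hstack([a,b]));
h=np.zeros((420,390+260,3),np.uint8);h[:,:390]=c;h[:280,390:]=d;cv2.imwrite("pics/w13b.png",h)
E
```

```text
(no output)
```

View pics/w13a.png

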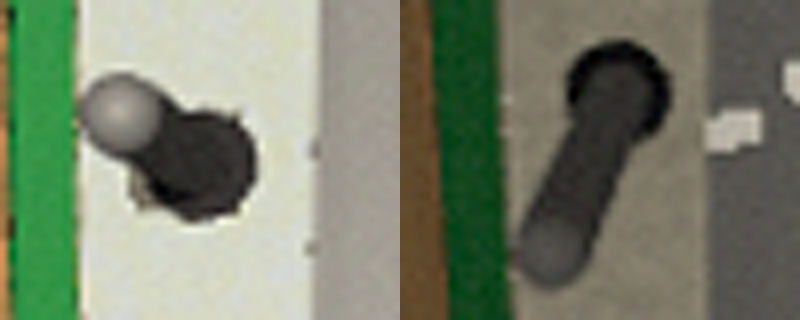

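View pics/w13b.png

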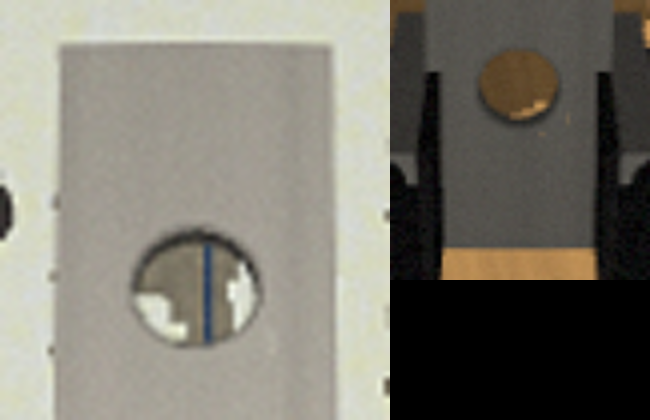

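```bash
cat > fit13.py <<'E'
from h import *
from scipy.optimize import least_squares
d=np.load("w13.npz");p={k:d[k] for k in("mtx","eye","rotation")}
A=R.from_quat(d["tr"]).as_matrix();tp=d["tp"]
off=.45
ub=np.array([(230.3,42.3),(275.2,42.3),(0,291.75),(252.5,82.8),(252.25,251.25)])-off
B=np.array([[.061,-.011],[.061,.011],[-.061,0],[.04,0],[-.04,0]])
wt=np.array([[1,1],[1,1],[0,.7],[1,1],[1,1]])
def T(q,B):
    a,h,t,w,ya=q; s=B[:,0];ww=B[:,1]
    return np.c_[-a-s*np.cos(t)+ww*ya,-h+s*np.sin(t),w+ww+s*ya]
f=lambda q:((proj(tp+T(q,B)@A.T,p,True)-ub)*wt).ravel()
r=least_squares(f,[.05,.015,.2,0,0]);print("bar",r.x,np.degrees(r.x[2]));print(f(r.x).reshape(-1,2))
q=r.x;H=T(q,np.array([[.04,0],[-.04,0]]));print("holes tool mm",H*1e3)
uf=np.array([(205.25,64.4),(209.1,191.25),(215.6,70.6),(217.25,171.5)])-off
F=np.array([[0,.04,.067],[0,-.04,.067],[0,.04,.018],[0,-.04,.018]])
def G(q):
    c,s=np.cos(q[2]),np.sin(q[2]);return np.c_[q[0]+c*F[:,0]-s*F[:,1],q[1]+s*F[:,0]+c*F[:,1],F[:,2]]
g=lambda q:(proj(G(q),p,True)-uf).ravel()
r=least_squares(g,[.555,.218,-.18]);print("file",r.x,np.degrees(r.x[2]));print(g(r.x).reshape(-1,2))
P=(G(r.x)-tp)@A;print("posts tool mm",P[:2]*1e3)
print("free tips",(np.array([onz(u,p,.067,True) for u in uf[:2]])-tp)@A*1e3)
E
python3 fit13.py
```

```text
bar [0.0487 0.0095 0.2399 0.0002 0.0029] 13.74384324353454
[[-0.3427  0.1036]
 [ 0.2278  0.2522]
 [ 0.     -0.227 ]
 [ 0.1172 -0.3759]
 [-0.0097  0.1871]]
holes tool mm [[-87.599    0.0467   0.3549]
 [ -9.8896 -18.9598   0.1261]]
file [ 0.5568  0.2187 -0.1796] -10.289307052301986
[[ 0.247  -0.1125]
 [-0.0725  0.0625]
 [-0.3222 -0.139 ]
 [ 0.0908  0.2242]]
posts tool mm [[-100.8292   38.2587  -27.6514]
 [ -20.8292   38.2899  -27.661 ]]
free tips [[-100.7662   38.2588  -27.8016]
 [ -20.8718   38.2899  -27.6115]]
```

Call:
drive_tool([
  [[1, 0.1, 0, -0.4, 0], [1, 0.1, 0, -0.8, 0], [1, 0, 0, -0.8, 0], [1, 0, 0, -0.5, 0], [1, 0, 0, -0.29, 0], [1, 0, 0.4, 0, 0], [1, 0, 0.7, 0, 0], [1, 0, 0.7, 0, 0], [1, 0, 0.5, 0, 0], [1, 0, 0.3, 0, 0], [1, 0, 0, 0, 0]],
], newtons=40)

```text
time_s: 18.6
tcp_pos: [0.5449, 0.1578, 0.0783]
tcp_rot: [-0.454, 0.543, -0.542, 0.453]
ft_force: [0.8, -0.5, -0.4]
opening: 0.219
```

Call:
drive_tool([
  [[1, 0, 0.3, 0, 0], [1, 0, 0.3, 0, 0], [1, 0, 0.3, 0, 0], [1, 0, 0, 0, 0]],
])

```text
time_s: 19.0
tcp_pos: [0.5457, 0.158, 0.0706]
tcp_rot: [0.453, -0.542, 0.543, -0.454]
ft_force: [0.4, -0.2, 3.3]
opening: 0.22
```

```bash
python3 - <<'E'
from h import *
im=vision.grab_frame("wrist");p=vision.camera_params("wrist");
o=robot.get_obs();np.savez("w14.npz",im=im,tp=o["tcp_pos"],tr=o["tcp_rot"],**p)
cv2.imwrite("pics/w14.png",cv2.resize(im[:,:,::-1],None,fx=1.5,fy=1.5,interpolation=cv2.INTER_CUBIC))
print(o["ft_force"],o["tcp_pos"])
im=vision.grab_frame("scene");cv2.imwrite("pics/s14.png",cv2.resize(im[90:240,200:380,::-1],None,fx=4,fy=4))
E
```

```text
[ 1.2318 -0.5458  3.8131] [0.5457 0.158  0.0708]
```

View pics/w14.png

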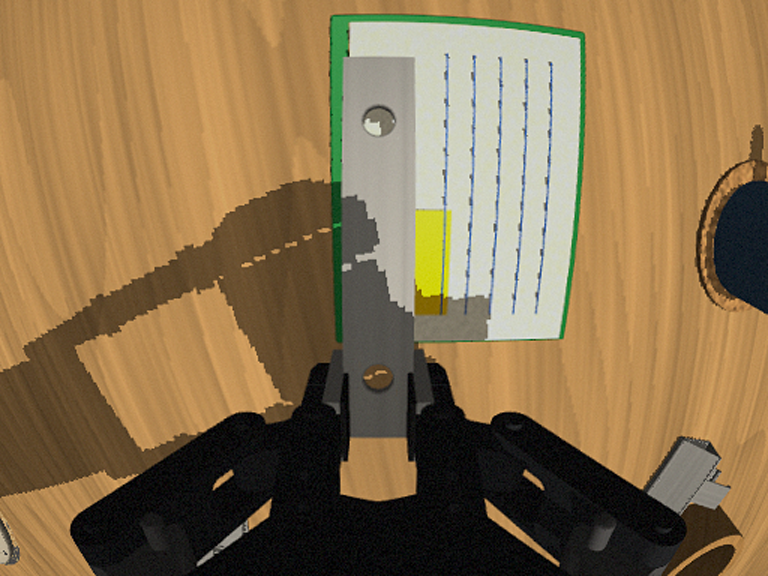

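View pics/s14.png

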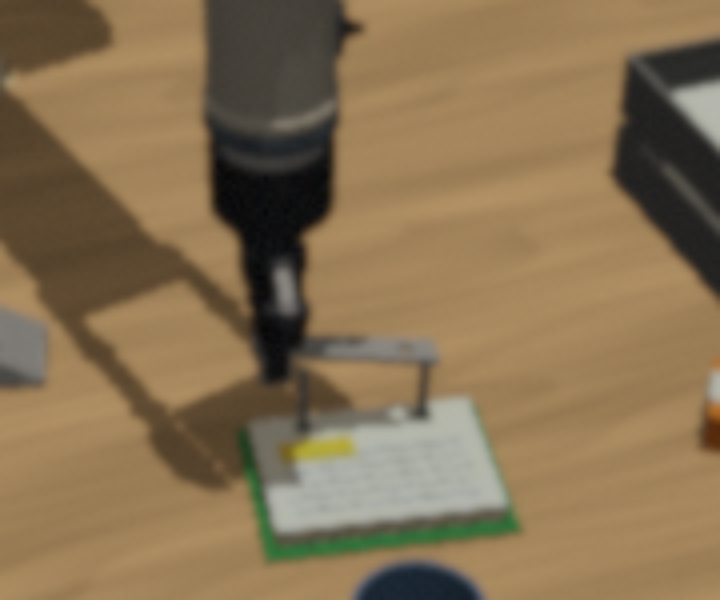

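Call:
drive_tool([
  [[1, 0, 0.3, 0, 0], [1, 0, 0.3, 0, 0], [1, 0, 0.3, 0, 0], [1, 0, 0.3, 0, 0], [1, 0, 0.2, 0, 0], [1, 0, 0, 0, 0]],
])

```text
time_s: 19.7
tcp_pos: [0.5461, 0.1574, 0.0575]
tcp_rot: [0.453, -0.542, 0.543, -0.454]
ft_force: [-0.0, -3.9, 8.6]
opening: 0.219
```

Call:
drive_tool([
  [[1, 0, 0.15, 0, 0], [1, 0, 0, 0, 0]],
])

```text
time_s: 19.9
tcp_pos: [0.5458, 0.1576, 0.0556]
tcp_rot: [0.453, -0.542, 0.543, -0.454]
ft_force: [-1.2, -2.9, 6.3]
opening: 0.218
```

Call:
drive_tool([
  [[1, 0, 0.1, 0, 0], [1, 0, 0, 0, 0]],
])

```text
time_s: 20.1
tcp_pos: [0.5459, 0.1576, 0.0547]
tcp_rot: [0.453, -0.542, 0.543, -0.454]
ft_force: [-0.9, -3.1, 6.5]
opening: 0.221
```

Call:
drive_tool([
  [[1, 0, 0.1, 0, 0], [1, 0, 0.1, 0, 0], [1, 0, 0, 0, 0]],
])

```text
time_s: 20.4
tcp_pos: [0.5459, 0.1576, 0.0529]
tcp_rot: [0.453, -0.542, 0.543, -0.454]
ft_force: [-1.3, -4.0, 7.1]
opening: 0.219
```

```bash
python3 - <<'E'
from h import *
im=vision.grab_frame("wrist");p=vision.camera_params("wrist");
o=robot.get_obs();np.savez("w15.npz",im=im,tp=o["tcp_pos"],tr=o["tcp_rot"],**p)
cv2.imwrite("pics/w15z.png",cv2.resize(im[25:305,205:300,::-1],None,fx=2.1,fy=2.1,interpolation=cv2.INTER_CUBIC))
print(o["ft_force"],o["tcp_pos"])
im=vision.grab_frame("scene");cv2.imwrite("pics/s15.png",cv2.resize(im[90:240,200:380,::-1],None,fx=4,fy=4))
E
```

```text
[-1.5775 -4.4148  7.6374] [0.5459 0.1576 0.053 ]
```

View pics/w15z.png

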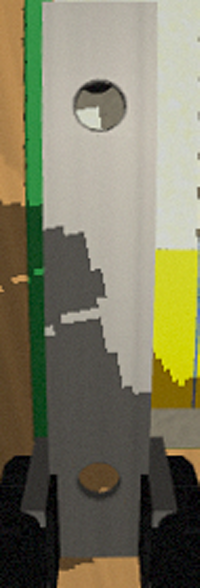

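View pics/s15.png

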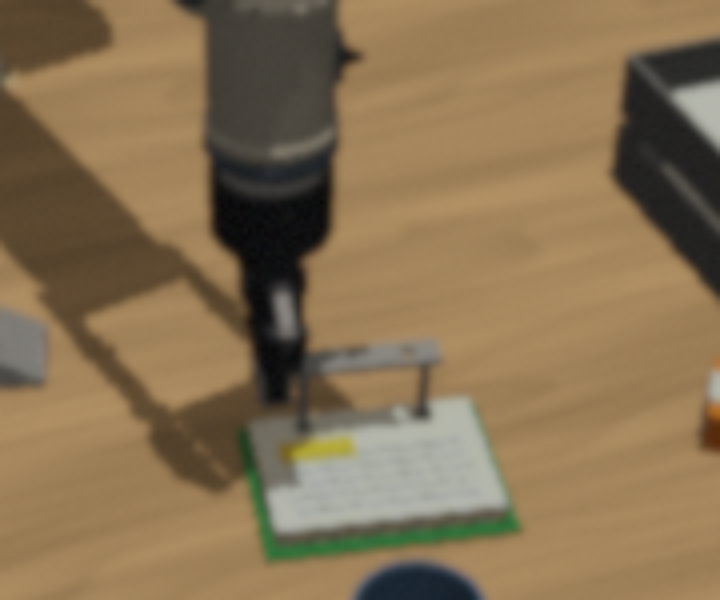

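Call:
drive_tool([
  [[1, 0, 0, 0, 0], [1, 0, 0, 0, 0], [1, 0, -0.1, 0, 0], [1, 0, -0.2, 0, 0], [1, 0, -0.3, 0, 0], [1, 0, -0.4, 0, 0], [1, 0, -0.3, 0, 0], [1, 0, -0.2, 0, 0], [1, 0, 0, 0, 0]],
], newtons=100)

```text
time_s: 21.4
tcp_pos: [0.5448, 0.1579, 0.0663]
tcp_rot: [-0.454, 0.543, -0.542, 0.453]
ft_force: [-0.2, 0.7, 0.2]
opening: 0.223
```

```bash
python3 - <<'E'
from h import *
im=vision.grab_frame("wrist");p=vision.camera_params("wrist");
o=robot.get_obs();np.savez("w16.npz",im=im,tp=o["tcp_pos"],tr=o["tcp_rot"],**p)
cv2.imwrite("pics/w16z.png",cv2.resize(im[15:305,205:300,::-1],None,fx=2,fy=2,interpolation=cv2.INTER_CUBIC))
a=cv2.resize(im[15:80,215:290,::-1],None,fx=6,fy=6,interpolation=cv2.INTER_CUBIC)
b=cv2.resize(im[230:300,220:285,::-1],None,fx=5,fy=5,interpolation=cv2.INTER_CUBIC)
h=np.zeros((390,775,3),np.uint8);h[:,:450]=a;h[:350,450:]=b;cv2.imwrite("pics/w16.png",h)
print(o["ft_force"],o["tcp_pos"])
E
```

```text
[ 0.1237  0.9538 -0.5972] [0.5448 0.1579 0.0661]
```

View pics/w16z.png

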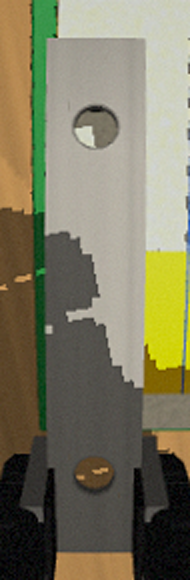

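View pics/w16.png

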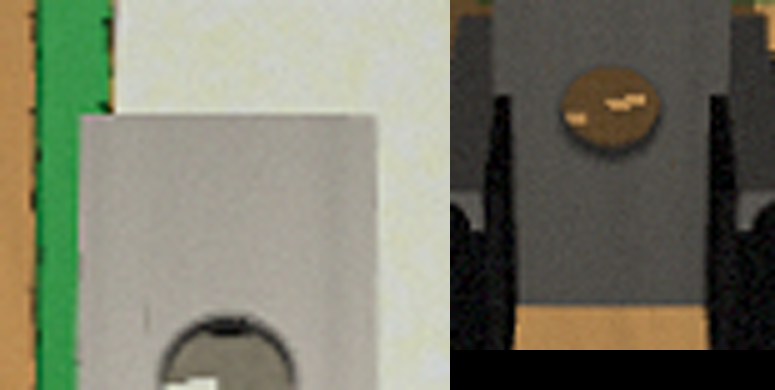

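```bash
sed -e 's/w13/w16/' -e 's/^ub=.*/ub=np.array([(228.3,34.2),(277.8,34.2),(0,290.6),(253.2,78.6),(252.2,252.4)])-off/' fit13.py | sed '/^uf=/,$d' > fit16.py; cat >> fit16.py <<'E'
P=np.array([[.5568,.2187]]);y=-.1796
G=np.array([[.5568-np.sin(y)*s,.2187+np.cos(y)*s,.07] for s in(.04,-.04)])
print("posts tool",(G-tp)@A*1e3)
E
python3 fit16.py
```

```text
bar [0.0493 0.0145 0.1253 0.0003 0.0043] 7.180666134077468
[[ 0.1087 -0.0931]
 [ 0.0426  0.1568]
 [ 0.     -0.1566]
 [-0.2269 -0.1043]
 [ 0.0786  0.1494]]
holes tool mm [[-88.9466  -9.5265   0.4917]
 [ -9.574  -19.5264   0.1481]]
posts tool [[-101.9724   -3.9315    1.0983]
 [ -21.9725   -3.8806    0.9661]]
```

Call:
drive_tool([
  [[1, 0, -0.3, 0, 0], [1, -0.4, 0, 0.07, 0], [1, -0.5, 0, 0, 0], [1, -0.4, 0, 0, 0], [1, 0, 0, 0, 0], [1, 0, 0, 0, 0]],
])

```text
time_s: 22.05
tcp_pos: [0.5482, 0.1708, 0.0696]
tcp_rot: [-0.454, 0.542, -0.542, 0.454]
ft_force: [1.0, -0.2, -0.3]
opening: 0.218
```

```bash
python3 - <<'E'
from h import *
im=vision.grab_frame("wrist");p=vision.camera_params("wrist");
o=robot.get_obs();np.savez("w17.npz",im=im,tp=o["tcp_pos"],tr=o["tcp_rot"],**p)
a=cv2.resize(im[15:110,215:290,::-1],None,fx=5,fy=5,interpolation=cv2.INTER_CUBIC)
b=cv2.resize(im[230:300,220:285,::-1],None,fx=5,fy=5,interpolation=cv2.INTER_CUBIC)
h=np.zeros((475,700,3),np.uint8);h[:,:375]=a;h[:350,375:]=b;cv2.imwrite("pics/w17.png",h)
print(o["ft_force"],o["tcp_pos"])
A=R.from_quat(o["tcp_rot"]).as_matrix();tp=o["tcp_pos"];y=-.1796
G=np.array([[.5568-np.sin(y)*s,.2187+np.cos(y)*s,.0685] for s in(.04,-.04)])
print("posts tool",(G-tp)@A*1e3, proj(G,p,True))
E
```

```text
[-0.4414  0.6894 -0.7313] [0.5482 0.1706 0.0696]
posts tool [[-88.8411   1.1061   0.039 ]
 [ -8.8413   1.1266  -0.091 ]] [[251.4582  79.4666]
 [251.2989 233.9044]]
```

View pics/w17.png

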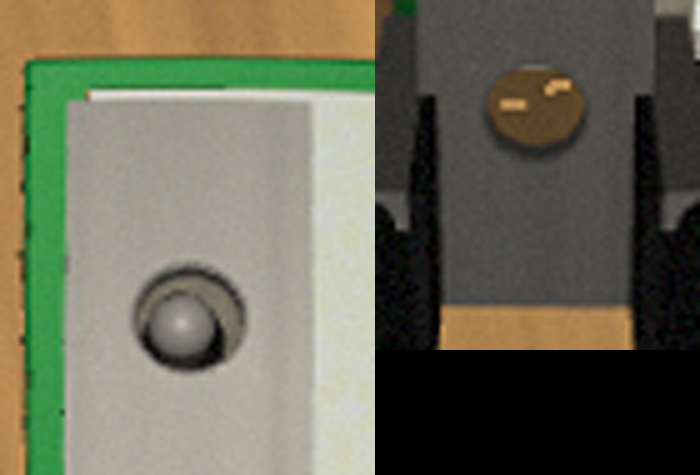

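Call:
drive_tool([
  [[1, 0, 0, -0.04, 0], [1, 0, 0.2, 0, 0], [1, 0, 0.3, 0, 0], [1, 0, 0.3, 0, 0], [1, 0, 0.2, 0, 0], [1, 0, 0, 0, 0]],
])

```text
time_s: 22.7
tcp_pos: [0.5476, 0.1706, 0.0591]
tcp_rot: [-0.454, 0.543, -0.542, 0.453]
ft_force: [-0.1, 0.2, -0.1]
opening: 0.216
```

```bash
cat > look.py <<'E'
from h import *
import sys
n=sys.argv[1]
im=vision.grab_frame("wrist");p=vision.camera_params("wrist");
o=robot.get_obs();np.savez(n+".npz",im=im,tp=o["tcp_pos"],tr=o["tcp_rot"],**p)
a=cv2.resize(im[15:110,215:290,::-1],None,fx=5,fy=5,interpolation=cv2.INTER_CUBIC)
b=cv2.resize(im[220:300,220:285,::-1],None,fx=5,fy=5,interpolation=cv2.INTER_CUBIC)
h=np.zeros((475,700,3),np.uint8);h[:,:375]=a;h[:400,375:]=b;cv2.imwrite(f"pics/{n}.png",h)
print(o["ft_force"],o["tcp_pos"])
A=R.from_quat(o["tcp_rot"]).as_matrix();tp=o["tcp_pos"];y=-.1796
G=np.array([[.5568-np.sin(y)*s,.2187+np.cos(y)*s,.0685] for s in(.04,-.04)])
print("posts tool",(G-tp)@A*1e3, proj(G,p,True))
E
python3 look.py w18
```

```text
[-0.0024  0.6708 -0.9586] [0.5477 0.1706 0.0595]
posts tool [[-88.9368  -9.0662   0.4728]
 [ -8.9368  -9.0467   0.3631]] [[252.4973  78.1038]
 [252.2268 242.7703]]
```

View pics/w18.png

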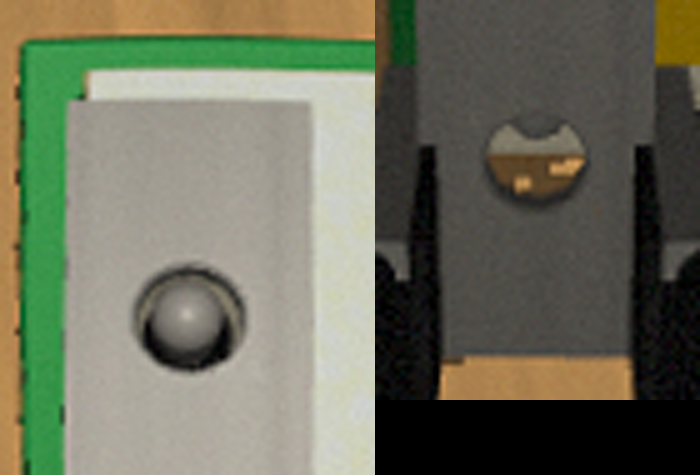

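Call:
drive_tool([
  [[1, 0, 0.2, 0, 0], [1, 0, 0.2, 0, 0], [1, 0, 0.2, 0, 0], [1, 0, 0.2, 0, 0], [1, 0, 0, 0, 0]],
])

```text
time_s: 23.25
tcp_pos: [0.5476, 0.1706, 0.0513]
tcp_rot: [-0.454, 0.543, -0.542, 0.453]
ft_force: [0.5, 0.3, -0.5]
opening: 0.22
```

```bash
python3 look.py w19
```

```text
[-0.0992  0.2879 -1.1928] [0.5477 0.1706 0.0515]
posts tool [[-88.8995 -17.0045   0.4663]
 [ -8.8996 -16.9883   0.3513]] [[252.5347  77.1818]
 [252.2357 250.6366]]
```

View pics/w19.png

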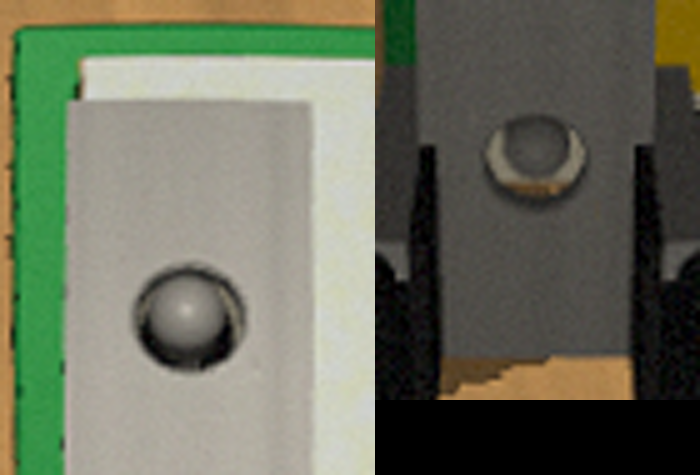

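Call:
drive_tool([
  [[1, 0, 0.3, 0, 0], [1, 0, 0.4, 0, 0], [1, 0, 0.4, 0, 0], [1, 0, 0.3, 0, 0], [1, 0, 0, 0, 0]],
])

```text
time_s: 23.8
tcp_pos: [0.5474, 0.1706, 0.0369]
tcp_rot: [-0.454, 0.543, -0.542, 0.453]
ft_force: [-0.7, 0.4, -0.8]
opening: 0.219
```

Call:
drive_tool([
  [[1, 0, 0.4, 0, 0], [1, 0, 0.4, 0, 0], [1, 0, 0.3, 0, 0], [1, 0, 0.2, 0, 0], [1, 0, 0.2, 0, 0], [1, 0, 0, 0, 0]],
])

```text
time_s: 24.4
tcp_pos: [0.5477, 0.1706, 0.0224]
tcp_rot: [-0.454, 0.543, -0.542, 0.453]
ft_force: [0.5, -0.1, -1.5]
opening: 0.217
```

```bash
python3 look.py w20; python3 - <<'E'
from h import *
im=vision.grab_frame("scene");cv2.imwrite("pics/s20.png",cv2.resize(im[90:240,200:380,::-1],None,fx=4,fy=4))
E
```

```text
[ 0.1392  0.5763 -0.0055] [0.5478 0.1707 0.0227]
posts tool [[-88.8527 -45.8387   0.3913]
 [ -8.8527 -45.8336   0.2751]] [[252.6892  72.2842]
 [252.273  286.4684]]
```

View pics/w20.png

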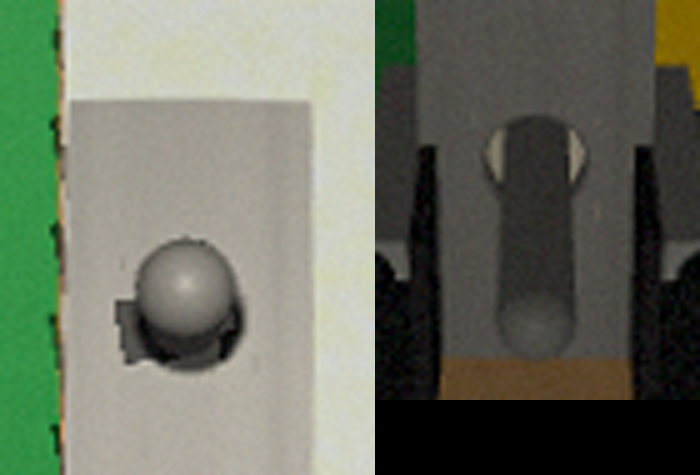

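View pics/s20.png

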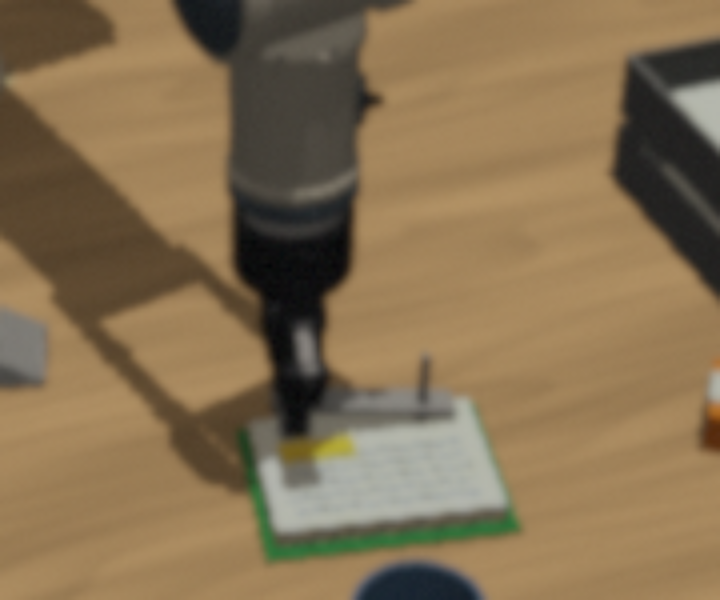

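Call:
drive_tool([
  [[0.7, 0, 0, 0, 0], [0.62, 0, 0, 0, 0], [0.55, 0, 0, 0, 0], [0.5, 0, 0, 0, 0], [0.5, 0, 0, 0, 0], [0.5, 0, 0, 0, 0]],
], newtons=40)

```text
time_s: 25.1
tcp_pos: [0.5479, 0.1707, 0.0228]
tcp_rot: [-0.454, 0.543, -0.543, 0.454]
ft_force: [1.2, 0.1, 0.1]
opening: 0.498
```

```bash
python3 look.py w21
```

```text
[-0.1995 -0.6225  0.3051] [0.5479 0.1707 0.0228]
posts tool [[-88.8488 -45.7216   0.3328]
 [ -8.8489 -45.7243   0.2217]] [[252.5111  72.3977]
 [252.1322 286.3075]]
```

View pics/w21.png

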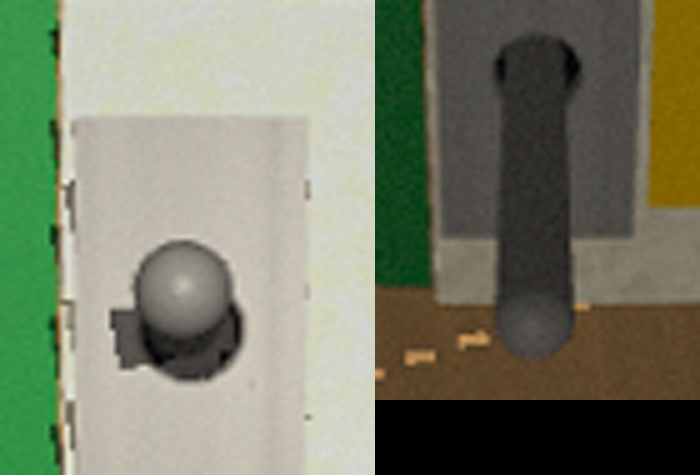

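Call:
drive_tool([
  [[0.5, 0, -1.0, 0, 0], [0.5, 0, -2.0, 0, 0], [0.5, 0, -2.5, 0, 0], [0.5, 0, -2.0, 0, 0], [0.5, 0, -0.8, 0, 0], [0.8, -1.5, 0, 0, 0], [1, -2.0, 0, 0, 0], [1, -1.4, 0, 0.03, 0], [1, 0, 0, 0, 0], [1, 0, 0, 0, 0], [1, 0, 0, 0, 0]],
])

```text
time_s: 26.25
tcp_pos: [0.5566, 0.2184, 0.1052]
tcp_rot: [-0.454, 0.543, -0.543, 0.453]
ft_force: [-0.1, -0.1, 0.1]
opening: -0.002
```

```bash
python3 - <<'E'
from h import *
im=vision.grab_frame("wrist");cv2.imwrite("pics/w22.png",im[:,:,::-1]);print(robot.get_obs()["opening"],robot.get_obs()["tcp_pos"])
E
```

```text
0.0013950756912118308 [0.5567 0.2183 0.1055]
```

View pics/w22.png

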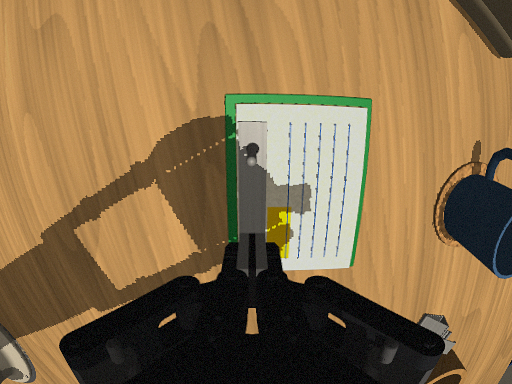

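Fingers shut over the bar centre (col 252); push down gently (bar top ≈ 0.022).

Call:
drive_tool([
  [[1, 0, 1.5, 0, 0], [1, 0, 2.5, 0, 0], [1, 0, 2.0, 0, 0], [1, 0, 1.0, 0, 0], [1, 0, 0.6, 0, 0], [1, 0, 0.3, 0, 0], [1, 0, 0, 0, 0]],
])

```text
time_s: 27.0
tcp_pos: [0.5571, 0.2188, 0.0271]
tcp_rot: [0.453, -0.542, 0.543, -0.454]
ft_force: [-0.5, 0.5, -0.0]
opening: 0.002
```

Call:
drive_tool([
  [[1, 0, 0.2, 0, 0], [1, 0, 0.1, 0, 0], [1, 0, 0, 0, 0]],
])

```text
time_s: 27.3
tcp_pos: [0.557, 0.2189, 0.0241]
tcp_rot: [0.453, -0.542, 0.543, -0.454]
ft_force: [0.2, -1.0, 0.6]
opening: 0.003
```

Call:
drive_tool([
  [[1, 0, 0.1, 0, 0], [1, 0, 0.1, 0, 0], [1, 0, 0, 0, 0]],
])

```text
time_s: 27.6
tcp_pos: [0.557, 0.2189, 0.0221]
tcp_rot: [0.453, -0.542, 0.543, -0.454]
ft_force: [-0.8, 0.7, 0.9]
opening: 0.004
```

Call:
drive_tool([
  [[1, 0, 0.1, 0, 0], [1, 0, 0, 0, 0]],
])

```text
time_s: 27.8
tcp_pos: [0.557, 0.2189, 0.0221]
tcp_rot: [0.453, -0.542, 0.543, -0.454]
ft_force: [-3.2, -1.2, 6.1]
opening: -0.0
```

Call:
drive_tool([
  [[1, 0, 0.1, 0, 0], [1, 0, 0, 0, 0], [1, 0, 0, 0, 0]],
])

```text
time_s: 28.1
tcp_pos: [0.5571, 0.2189, 0.022]
tcp_rot: [0.453, -0.542, 0.543, -0.454]
ft_force: [-4.6, -1.2, 11.2]
opening: -0.004
```

Call:
drive_tool([
  [[1, 0, -0.5, 0, 0], [1, 0, -1.5, 0, 0], [1, 0, -2.5, 0, 0], [1, 0, -3.0, 0, 0], [1, 0, -3.0, 0, 0], [1, 1, -2.0, 0, 0], [1, 2, -1.0, 0, 0], [1, 3, 0, 0, 0], [1, 3, 0, 0, 0], [1, 3, 0, 0, 0], [1, 2, 0, 0, 0], [1, 1, 0, 0, 0], [1, 0, 0, 0, 0], [1, 0, 0, 0, 0]],
])

```text
time_s: 29.5
tcp_pos: [0.5304, 0.0718, 0.1551]
tcp_rot: [-0.453, 0.543, -0.542, 0.454]
ft_force: [-0.3, 1.0, 0.8]
opening: -0.001
```

```bash
python3 - <<'E'
from h import *
im=vision.grab_frame("wrist");p=vision.camera_params("wrist")
t=vision.grab_frame("top");s=vision.grab_frame("scene")
a=cv2.resize(im[:200,120:400,::-1],(800,571));cv2.imwrite("pics/w23.png",a)
cv2.imwrite("pics/ts23.png",np.hstack([cv2.resize(t[140:230,170:270,::-1],(400,360)),cv2.resize(s[165:245,245:345,::-1],(400,360))]))
cv2.imwrite("pics/s23.png",s[:,:,::-1])
o=robot.get_obs();print(o["tcp_pos"],o["ft_force"],o["time_s"])
E
```

```text
[0.5304 0.0722 0.1547] [-0.3494  0.3376  0.4742] 29.65
```

View pics/w23.png

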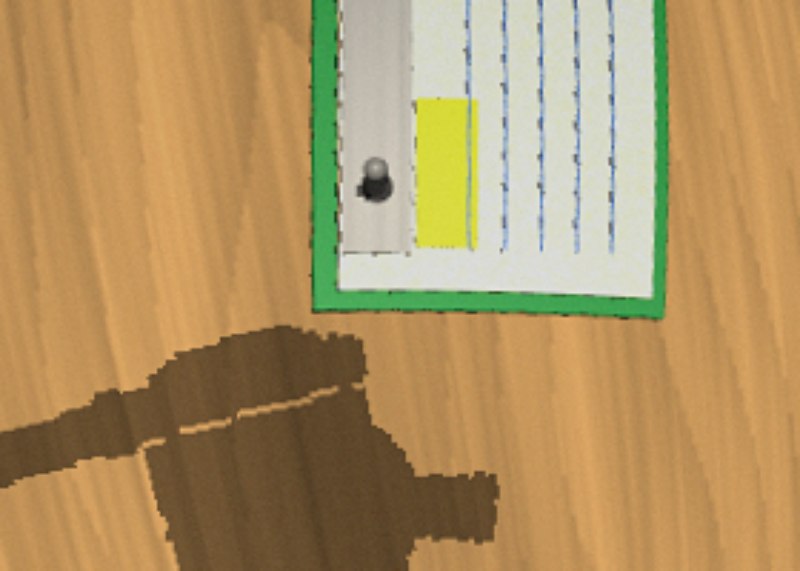

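View pics/ts23.png

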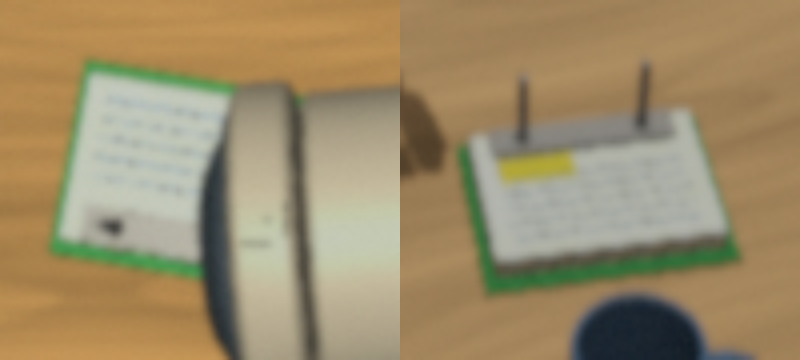

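View pics/s23.png

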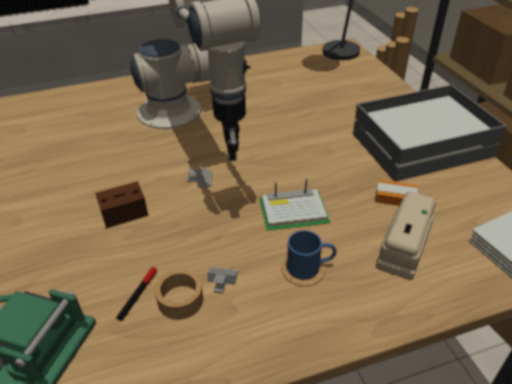

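The bar lies flat on the dockets with both posts through it. In the scene view everything else is where it started, and the robot is clear.

```bash
python3 -c "
from cell import robot
print(robot.hand_in())"
```

```text
the job is handed in; nothing more can be done
None
```

The keeper bar is on the docket file, flat on the dockets with both posts through its holes. I handed the job in at about 30 s of the 58 s allowed.

**What I did:** I drew the bar straight up out of the slot, pinched by its long edges. Its lower end was then pressed and dragged on the bare desk to swing it over. I threaded both posts, released the bar, pushed it down with the fingers shut and moved the arm clear.

**Level in the fingers:** the desk presses brought it to about 10° from level, and it sagged to about 13° on lifting; a second desk press with more grip did not help. I took out part of the rest by resting the bar lightly on the two post tips (force under 9 N). That left about 7° when threading, so it was never exactly level in the grip.

**Last checks:**
- **Seating:** the push met the bar's top at 22 mm, as expected for a 4 mm bar on an 18 mm pile. The push ended at about 11 N vertical.
- **Forces:** no force reading between moves exceeded about 12 N, including about 5 N downward on the bar in the slot as the fingers closed.
- **Pictures:** the scene picture shows the bar flat with both posts through it, and the other things look unmoved. The arm hid part of the file in the top picture.
- **Camera disagreement:** the top and scene cameras differed by about 1 cm in x, so I used the wrist camera for the grasp and the threading.

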